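# Fill the walnut basket and hang it in a chain

### The job

First pour the walnuts out of the steel scoop tray into the slatted basket by tipping the tray, while the basket stands on the worktop, and stand the empty tray upright on the worktop again. Then hang the wire hanger by its top bar in the dip of the two stand prongs, and finally hang the filled basket by its wire bail in both lower hooks of the hanger, so that the chain hangs free and still with all three walnuts in it. Leave the other things on the worktop where they are.

Things in the scene. Friction and masses are not known exactly. Their poses are not given: they have to be found in the camera images.
- stand: steel stand, fixed on the worktop left of the microwave; origin under its 100 mm round base; post (radius 7 mm) up to 349 mm. Two prongs of 8 mm bar at local y = +-30 mm run along -x (towards the robot): level at height 325 mm to x = -75 mm, then a V dip, its bottom at x = -100 mm, height 297 mm (bar centre), then up to tips at x = -125 mm, 330 mm. Open above, 52 mm free between them
- stand_seat (a point): midway between the two V bottoms of the prongs, where the centre of a hung 8 mm bar rests: stand's local (-100, 0, 305) mm, axes of the stand. A hung hanger has about the same yaw as the stand
- hanger: loose wire hanger of 8 mm steel bar, 0.12 kg, standing on runners at the left. Origin on its underside below the top bar, which runs along local y +-50 mm at height 125 mm. Two legs slope in from the bar's ends, bent back to x = +22 mm from height 75 down to 30 mm, and end in upturned hooks (see hanger_seat). Grasp the bar's middle from above; hung, it swings about the bar
- hanger_bar (a point): middle of the hanger's top bar (centre of the 8 mm bar), hanger's local (0, 0, 125) mm; this bar goes into the stand's dip
- hanger_seat (a point): midway between the hanger's two lower hooks, where the centre of a hung 8 mm bar rests: local (0, 0, 12) mm, axes of the hanger. Hooks at local y = +-25 mm, open upwards at the front: flat bottom x = -12 to +12 mm, front tips at x = -26 mm ending 28 mm above this point, leg behind at x = +22 mm; mouth about 40 mm. Runners go back to x = +30 mm
- basket: slatted wooden basket, 120 mm (local x) by 96 mm (y), walls 55 mm high, 5 mm thick, 0.16 kg, handle roughly to the robot's left at the start. Origin at the centre of its underside. Over its middle a rigid bail of 8 mm bar: uprights at y = +-50 mm, straight top bar along y at height 135 mm. Hung by that bar it is about level, with its handle (local -x) in front
- basket_bar (a point): middle of the top bar of the basket's bail (centre of the 8 mm bar), basket's local (0, 0, 135) mm
- basket_grip (a point): middle of the wooden stub handle, basket's local (-95, 0, 42) mm. The handle runs along local x from -59 to -123 mm, 16 mm wide (y), 22 mm high; grasp it from above across y
- scoop: narrow open steel tray, 137 mm long (local x), 50 mm wide (y), 42 mm high, 0.15 kg, sheet 3 mm, at the right, lip roughly to the robot's left. Origin on its underside. Floor from x = -6 to +73 mm; upright walls at +73 mm and both sides; at -x a 32 degree ramp rises to the lip. Grasp from above across its width near x = 0. Walnuts roll out when it is tipped 45 to 65 degrees towards the lip
- scoop_lip (a point): middle of the tray's pouring lip, tray's local (-64, 0, 39) mm
- walnut1: walnut, a nearly round nut, 29 mm across, 26 mm high with small flats at the poles, origin at its centre, starts in the tray
- walnut2: walnut, a nearly round nut, 29 mm across, 26 mm high with small flats at the poles, origin at its centre, starts in the tray
- walnut3: walnut, a nearly round nut, 29 mm across, 26 mm high with small flats at the poles, origin at its centre, starts in the tray
- salt: bystander: salt shaker bottle with a turned cap, 51 mm across, 130 mm tall, origin at the centre of its underside
- timer: bystander: round egg timer, 60 mm across, 58 mm tall, origin at the centre of its underside
- tin: bystander: short food tin, 75 mm across, 58 mm tall, origin at the centre of its underside
- matches: bystander: matchbox, lying, 36x53x16 mm, origin at the centre of its underside

How it is judged (in metres and radians):
On the way, in this order (a step that is already met when the one before it is completed fails the run):
1. the tray is tipped towards its lip (more than 0.6 rad) close to the basket (angle between scoop's own z axis and vertical above 0.6 rad and horizontal distance between scoop and basket below 0.25 m), for 0.05 s.
2. all three walnuts lie in the basket, which stands on the worktop (x of walnut1 in the frame of basket between -0.06 and 0.06 m and y of walnut1 in the frame of basket between -0.048 and 0.048 m and z of walnut1 in the frame of basket between 0 and 0.06 m and x of walnut2 in the frame of basket between -0.06 and 0.06 m and y of walnut2 in the frame of basket between -0.048 and 0.048 m and z of walnut2 in the frame of basket between 0 and 0.06 m and x of walnut3 in the frame of basket between -0.06 and 0.06 m and y of walnut3 in the frame of basket between -0.048 and 0.048 m and z of walnut3 in the frame of basket between 0 and 0.06 m and height (world z) of basket below 0.015 m), for 0.1 s.
3. the empty tray stands upright on the worktop, let go (height (world z) of scoop between -0.01 and 0.01 m and angle between scoop's own z axis and vertical below 0.1 rad and contact force between the fingers and scoop below 0.1 N), for 0.1 s.
4. the hanger hangs in the dip of both prongs, let go, the basket still standing on the worktop (x of hanger_bar in the frame of stand_seat between -0.015 and 0.015 m and y of hanger_bar in the frame of stand_seat between -0.025 and 0.025 m and z of hanger_bar in the frame of stand_seat between -0.01 and 0.012 m and angle between hanger's own z axis and vertical below 0.4 rad and contact force between hanger and stand above 0.3 N and height (world z) of basket below 0.015 m and contact force between the fingers and hanger below 0.1 N), for 0.2 s.
At the end, for the whole second after the job is handed in: All walnuts inside the basket; tray upright on the worktop (0.1 rad). Hanger's bar in the dip of both prongs (15 mm along, 25 mm sideways), tilt under 0.4 rad; basket hangs free from both hooks (22 mm along, 25 mm sideways), tilt under 0.35 rad, over 30 mm up, clear of the stand, still (0.06 m/s) (x of walnut1 in the frame of basket between -0.06 and 0.06 m and y of walnut1 in the frame of basket between -0.048 and 0.048 m and z of walnut1 in the frame of basket between 0 and 0.06 m and x of walnut2 in the frame of basket between -0.06 and 0.06 m and y of walnut2 in the frame of basket between -0.048 and 0.048 m and z of walnut2 in the frame of basket between 0 and 0.06 m and x of walnut3 in the frame of basket between -0.06 and 0.06 m and y of walnut3 in the frame of basket between -0.048 and 0.048 m and z of walnut3 in the frame of basket between 0 and 0.06 m and height (world z) of scoop between -0.01 and 0.01 m and angle between scoop's own z axis and vertical below 0.1 rad and x of hanger_bar in the frame of stand_seat between -0.015 and 0.015 m and y of hanger_bar in the frame of stand_seat between -0.025 and 0.025 m and z of hanger_bar in the frame of stand_seat between -0.01 and 0.012 m and angle between hanger's own z axis and vertical below 0.4 rad and contact force between hanger and stand above 0.3 N and x of basket_bar in the frame of hanger_seat between -0.022 and 0.022 m and y of basket_bar in the frame of hanger_seat between -0.025 and 0.025 m and z of basket_bar in the frame of hanger_seat between -0.01 and 0.014 m and angle between basket's own z axis and vertical below 0.35 rad and contact force between basket and hanger above 0.5 N and height (world z) of basket above 0.03 m and contact force between basket and stand below 0.3 N and linear speed of basket below 0.06 m/s and angular speed of basket below 0.6 rad/s and linear speed of scoop below 0.02 m/s); the robot touches nothing.
It fails at once if the salt is pushed more than 40 mm from its place (distance of salt from where it was at the start of the episode above 0.04 m).
It fails at once if the timer is pushed more than 40 mm from its place (distance of timer from where it was at the start of the episode above 0.04 m).
It fails at once if the tin is pushed more than 40 mm from its place (distance of tin from where it was at the start of the episode above 0.04 m).
It fails at once if the matches is pushed more than 40 mm from its place (distance of matches from where it was at the start of the episode above 0.04 m).
It also fails if it takes over 72 s, if anything falls off the work surface, if the arm or the gripper's body presses on something with over 40 N, if the wrist force passes 120 N, or if a joint passes its speed limit or range.

### The arm

A 6-joint arm with a two-finger parallel gripper is mounted at the origin on a cart in front of the work surface, level with it; the furniture and walls round the work are solid. World frame = base frame: x ahead of the robot, y to its left, z up, the work surface at z = 0. Lengths are in mm, angles in rad, forces in N, time in s.
With the tool pointing down it reaches from about 200 to 875 mm from the base axis. Payload 3.4 kg.
Tool frame: the origin (TCP) lies between the finger pads; the fingertips stand 17 mm ahead of it and the grasp point (between the pads) lies 2 mm behind it; z points along the fingers, y is the line along which they close (so a half turn about z gives the same grasp; the last joint's range is limited). The gripper opens to 94 mm and grips with 3 to 60 N. Pads are 16 mm wide; open, the fingers measure 119 mm over their backs; the gripper's body (75 mm by 177 mm) begins 78 mm behind the grasp point.
Start: joints at [1.213, 0.276, 1.505, -0, 1.361, -0.121], TCP at [134.906, 558.985, 222.493] pointing down, gripper open.
Joint ranges: [-2.89, 2.89], [-0.75, 2.08], [0.22, 2.7], [-1.18, 4.32], [0.11, 2.71], [-2.7, 2.7]. Speed limits (rad/s): [2.57, 2.57, 3.14, 3.14, 3.14, 3.14].

### API

Orientations are given as a unit quaternion [x, y, z, w].
In Python, from plant import get_obs, camera, close_job gives the robot as it stands.
- The arm moves only by the shell command python3 -m crank 'ROWS'. ROWS is JSON, a list of rows, each an object with "slide": the shift along the tool's x, y, z in mm, a list of three; "angular": the turn, a rotation vector about the tool's x, y, z in rad, a list of three; "jaw": the opening, from -1 (shut) to 1 (fully open). A call has exactly 10 rows; each row shifts and turns the commanded pose from where the row before left it, along the tool's axes as they then stand; what a row does not reach is not made up. A row lasts 1/10 s, in which the tool goes at most 50 mm and 8.59 degrees, less where a joint would pass 70% of its speed; a pose out of reach is approached as far as the arm can. A call is refused whole if a number of a shift passes 50 or a number of a turn 0.15, either way. A call with a gripper value outside its range is refused whole. The fingers move at their own pace and stop on an object; the grip force is fixed at half the most. Time passes only in rows, so rows that do not move let the fingers close, or fill a call up. It gives the time, the measured TCP pose, the force, the opening and the grip force at its end, in the units of the state.
- get_obs(): the state, without advancing time (a new reading comes with each control period).
- camera(name): name is "side" or "top"; returns a dict with "pixels" (480x640x3 uint8, blue, green, red), "K" (3x3 intrinsics, pixels), "k1" (the pictures are not rectified: a ray, as slopes to the right and down, at radius r is drawn at 1 + k1 r^2 times it, then the intrinsics apply), "R" (3x3) and "t" (3): a world point X has camera coordinates R X + t. Camera axes: x right, y down, z forward; pixel columns grow to the right and rows downward; lengths in mm; the calibration is good to about 2 mm. A picture is of the moment at which its call begins. There is no depth.
- close_job(): hands the job in; it is judged then, once.
The state is a dict: "clock": time; "joint_positions": joint angles; "qvel": joint speeds; "joint_torque": joint torques, N m; "tool_pos": TCP position; "ee_rot": TCP orientation; "force": force on the tool from outside, world axes, zero at the start; "wrist_torque": the same for the moment, N m; "grip_width": finger opening in mm; "grasp_force": force on a finger pad.
Only numpy, scipy, OpenCV 4.12 (cv2) and the standard library are available. Lean on these libraries where they do the work, as an engineer would, in place of code of your own. Each camera call takes 0.05 s, during which the arm holds its last target. There are 200 camera calls.

## Working session

There is one attempt and no reset: what is moved stays moved. The work goes in short steps, Python scripts to look and compute and a shell command to move; the robot and the scene stay as the last step left them, time stands still between calls to the robot, and variables do not carry over. Pictures are saved under pics/ and viewed, at most 10 in all, crops included, and the job is handed in when it is done.

```bash
mkdir -p pics
cat > h.py <<'E'
import numpy as np,cv2
from plant import get_obs,camera,close_job
from scipy.spatial.transform import Rotation as Rn
def ray(c,u,v):
    K=np.array(c["K"]);d=cv2.undistortPoints(np.array([[[u,v]]],float),K,np.array([c["k1"],0,0,0,0.]))[0,0]
    R=np.array(c["R"]);t=np.array(c["t"]);o=-R.T@t;return o,R.T@np.array([d[0],d[1],1])
def onz(c,u,v,z):
    o,d=ray(c,u,v);return (o+d*(z-o[2])/d[2]).round(1)
def proj(c,X):
    return cv2.projectPoints(np.array(X,float).reshape(-1,1,3),cv2.Rodrigues(np.array(c["R"]))[0],np.array(c["t"],float),np.array(c["K"]),np.array([c["k1"],0,0,0,0.]))[0][:,0].round(1)
def two(c1,p1,c2,p2):
    o1,d1=ray(c1,*p1);o2,d2=ray(c2,*p2)
    s=np.linalg.lstsq(np.c_[d1,-d2],o2-o1,rcond=None)[0];a,b=o1+s[0]*d1,o2+s[1]*d2
    return ((a+b)/2).round(1),round(float(np.linalg.norm(a-b)),1)
def snap(n,tag):
    c=camera(n);cv2.imwrite(f"pics/{tag}.png",c["pixels"]);return c
def save(n,tag):
    import pickle
    c=snap(n,tag);pickle.dump(c,open(f"{tag}.pkl","wb"));return c
def load(tag):
    import pickle
    return pickle.load(open(f"{tag}.pkl","rb"))
E
python3 - <<'E'
from h import *
for n in("side","top"):
    c=save(n,n+"0");print(n,c["K"],c["k1"],-np.array(c["R"]).T@c["t"],np.array(c["R"])[2])
print(get_obs())
E
```

```text
side [[473.37380801   0.         314.3056974 ]
 [  0.         473.37380801 238.33944662]
 [  0.           0.           1.        ]] -0.06534699316697828 [  148.98835585 -1118.51365905   617.83600213] [ 0.36675231  0.83840102 -0.40320773]
top [[529.61148505   0.         316.24494552]
 [  0.         529.61148505 236.47769014]
 [  0.           0.           1.        ]] -0.01807156916625519 [ 326.13745916 -168.79361659 1410.81580817] [ 0.18046791 -0.01778873 -0.98342   ]
{'clock': 0.1, 'joint_positions': array([ 1.21300058e+00,  2.76504546e-01,  1.50594048e+00, -1.49572342e-05,
        1.36068109e+00, -1.20990846e-01]), 'qvel': array([-0.00154558, -0.00098362, -0.00332427, -0.00055395, -0.00077713,
        0.0001001 ]), 'joint_torque': array([ 8.07651104e-04, -4.05459595e+01, -2.37777328e+01,  7.02578528e-02,
        2.98498326e-02, -3.13152520e-05]), 'tool_pos': array([134.74175457, 558.53059732, 221.73304605]), 'ee_rot': array([ 1.18124406e-01,  9.92998508e-01, -7.46599314e-04, -1.74697690e-04]), 'force': array([ 0.00759294, -1.30802267, -0.10166174]), 'wrist_torque': array([-0.07888759,  0.04499956,  0.04787466]), 'grasp_force': 0.0, 'grip_width': 94.18544501288747}
```

View pics/side0.png

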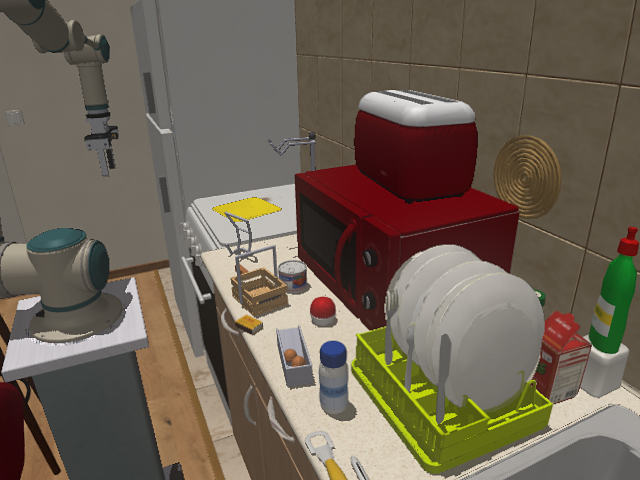

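View pics/top0.png

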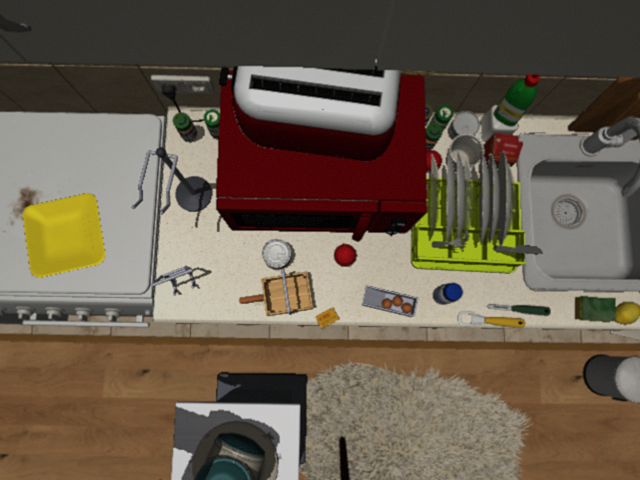

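The pictures show the hanger at top (180,275), basket (287,293), scoop (390,300) and stand base (193,193), with its prongs leaning up and left to about (155,180). I'll zoom in on these.

Run:
```python
from h import *
a=load("top0")["pixels"][135:335,125:485]
cv2.imwrite("pics/topc.png",cv2.resize(a,None,fx=2.2,fy=2.2,interpolation=cv2.INTER_CUBIC))
b=load("side0")["pixels"]
l=cv2.resize(b[120:320,215:345],None,fx=3,fy=3,interpolation=cv2.INTER_CUBIC)
r=cv2.resize(b[310:430,260:380],None,fx=3,fy=3,interpolation=cv2.INTER_CUBIC)
o=np.zeros((600,760,3),np.uint8);o[:,:390]=l;o[:360,395:755]=r
cv2.imwrite("pics/sidec.png",o)
```

```text
(no output)
```

View pics/topc.png

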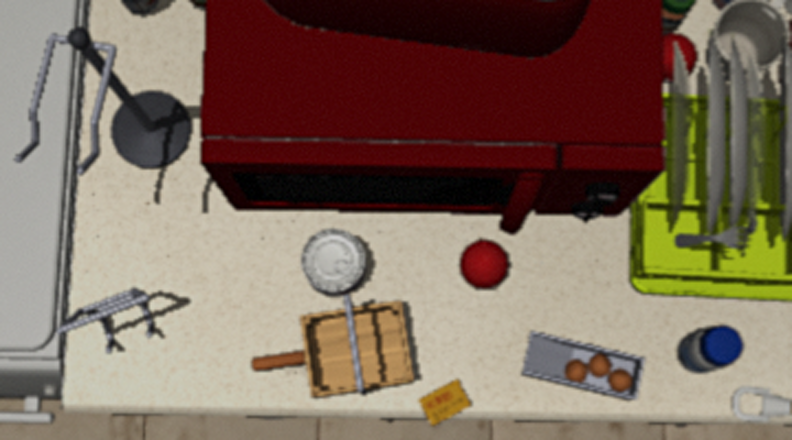

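View pics/sidec.png

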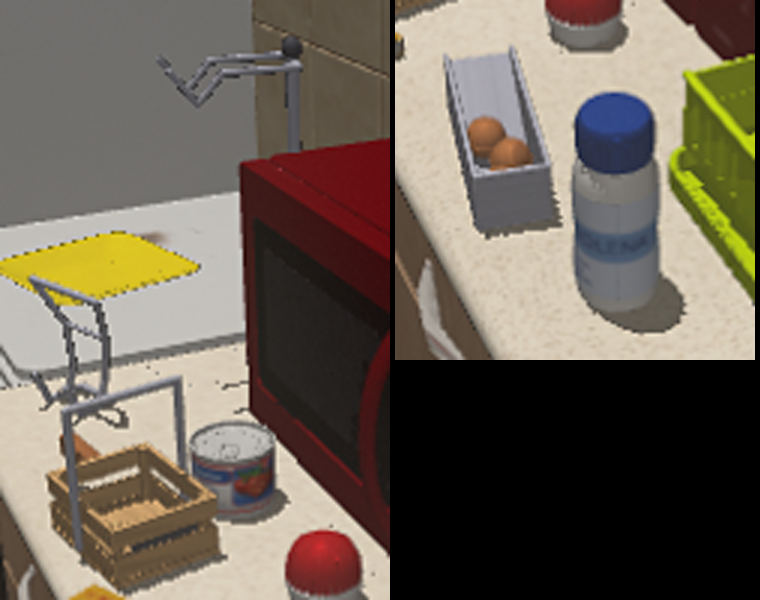

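Run:
```python
from h import *
T=load("top0");S=load("side0")
t=lambda x,y:(125+x/2.2,135+y/2.2)
s=lambda x,y:(215+x/3,120+y/3)
print("base",onz(T,*t(151,129),5),"post",onz(T,*t(78,37),349),two(T,t(78,37),S,s(291,46)))
print("tips",onz(T,*t(19,159),330),onz(T,*t(82,171),330), "elbows",onz(T,*t(56,38),325),onz(T,*t(112,48),325),onz(T,*t(37,112),325),onz(T,*t(98,122),325))
print("bar ends",onz(T,*t(63,328),125),onz(T,*t(142,292),125),two(T,t(63,328),S,s(33,280)),two(T,t(142,292),S,s(100,303)))
print("hooktips",onz(T,*t(110,347),40),onz(T,*t(152,333),40))
print("bail",onz(T,*t(347,298),135),onz(T,*t(362,391),135),two(T,t(362,391),S,s(65,412)),two(T,t(347,298),S,s(180,379)))
print("bk corners",[onz(T,*t(*p),55) for p in[(302,314),(404,300),(415,381),(314,397)]],"handle",onz(T,*t(253,363),52),onz(T,*t(304,357),52))
print("scoop",[onz(T,*t(*p),42) for p in[(530,332),(643,357),(637,397),(525,372)]])
print("nuts",[onz(T,*t(*p),16) for p in[(576,370),(599,364),(620,380)]])
print("tin",onz(T,*t(335,262),58),"timer",onz(T,*t(484,264),50),"salt",onz(T,*t(723,346),125),"match",onz(T,*t(445,401),16))
```

```text
base [696.2 142.3   5. ] post [694.3 140.7 349. ] (array([699.9, 143.3, 338.2]), 3.7)
tips [578.7 193.5 330. ] [568.3 133.1 330. ] elbows [701.2 168.9 325. ] [692.2 114.  325. ] [626.5 181.6 325. ] [617.8 122.6 325. ]
bar ends [437.1 199.2 125. ] [478.6 114.9 125. ] (array([438.4, 199.4, 123.5]), 2.4) (array([481.2, 115.5, 120.4]), 4.2)
hooktips [423.3 167.2  40. ] [440.6 119.1  40. ]
bail [ 475.1 -112.2  135. ] [ 374.1 -131.2  135. ] (array([ 377.4, -132. ,  135.3]), 6.8) (array([ 479. , -113.2,  134.4]), 7.8)
bk corners [array([464.7, -56.8,  55. ]), array([ 483.4, -175.2,   55. ]), array([ 389.6, -189.7,   55. ]), array([369.3, -73.9,  55. ])] handle [407.1  -1.9  52. ] [415.1 -60.6  52. ]
scoop [array([ 449.8, -324.3,   42. ]), array([ 422.8, -457.5,   42. ]), array([ 376.1, -449.7,   42. ]), array([ 402.9, -318.4,   42. ])]
nuts [array([ 407.8, -382.3,   16. ]), array([ 415.4, -410. ,   16. ]), array([ 396.8, -434.9,   16. ])]
tin [526.2 -93.6  58. ] timer [ 528.4 -269.    50. ] salt [ 430.6 -529.4  125. ] match [ 368.5 -226.3   16. ]
```

The two views give: stand seat about (596,159,305) with yaw -10°, hanger bar (458,157) with yaw 26.5°, basket (426,-123) with yaw -80°, and scoop (414,-383) with yaw -101.5°. I'll start with the scoop approach.

```bash
cat >> h.py <<'E'
def tgt(yaw_y,lean=0,leandir=None):
    """tool y at heading yaw_y (deg); body leans by lean (rad) towards heading leandir(deg)"""
    a=np.radians(yaw_y);y=np.array([np.cos(a),np.sin(a),0]);up=np.array([0,0,1.])
    if lean: b=np.radians(leandir);up=np.cos(lean)*up+np.sin(lean)*np.array([np.cos(b),np.sin(b),0])
    x=np.cross(y,-up);x/=np.linalg.norm(x);z=np.cross(x,y);return Rn.from_matrix(np.c_[x,y,z])
def delta(pos,R=None):
    o=get_obs();q=Rn.from_quat(o["ee_rot"])
    print("t",round(o["clock"],2),"pos",o["tool_pos"].round(1),"slide now",q.inv().apply(np.array(pos)-o["tool_pos"]).round(1),"w",round(float(o["grip_width"]),1),"gf",round(float(o["grasp_force"]),1),"F",o["force"].round(1))
    if R is not None:
        print("rot",(q.inv()*R).as_rotvec().round(3),"slide after rot",R.inv().apply(np.array(pos)-o["tool_pos"]).round(1))
E
R='{"slide":[0,0,0],"angular":[0,0,0.14],"jaw":1}'
python3 -m crank '[{"slide":[0,0,0],"angular":[0,0,0.14],"jaw":1},{"slide":[0,0,0],"angular":[0,0,0.14],"jaw":1},{"slide":[0,0,0],"angular":[0,0,0.14],"jaw":1},{"slide":[0,0,0],"angular":[0,0,0.14],"jaw":1},{"slide":[0,0,0],"angular":[0,0,0.14],"jaw":1},{"slide":[0,0,0],"angular":[0,0,0.14],"jaw":1},{"slide":[0,0,0],"angular":[0,0,0.14],"jaw":1},{"slide":[0,0,0],"angular":[0,0,0.14],"jaw":1},{"slide":[0,0,0],"angular":[0,0,0.14],"jaw":1},{"slide":[0,0,0],"angular":[0,0,0.14],"jaw":1}]'
python3 -m crank '[{"slide":[0,0,0],"angular":[0,0,0.134],"jaw":1},{"slide":[-40,21,3],"angular":[0,0,0],"jaw":1},{"slide":[-40,21,3],"angular":[0,0,0],"jaw":1},{"slide":[-40,21,3],"angular":[0,0,0],"jaw":1},{"slide":[-40,21,3],"angular":[0,0,0],"jaw":1},{"slide":[-40,21,3],"angular":[0,0,0],"jaw":1},{"slide":[-40,21,3],"angular":[0,0,0],"jaw":1},{"slide":[-40,21,3],"angular":[0,0,0],"jaw":1},{"slide":[-40,21,3],"angular":[0,0,0],"jaw":1},{"slide":[-40,21,3],"angular":[0,0,0],"jaw":1}]'
python3 -m crank '[{"slide":[-40,21,3],"angular":[0,0,0],"jaw":1},{"slide":[-40,21,3],"angular":[0,0,0],"jaw":1},{"slide":[-40,21,3],"angular":[0,0,0],"jaw":1},{"slide":[-40,21,3],"angular":[0,0,0],"jaw":1},{"slide":[-40,21,3],"angular":[0,0,0],"jaw":1},{"slide":[-40,21,3],"angular":[0,0,0],"jaw":1},{"slide":[-40,21,3],"angular":[0,0,0],"jaw":1},{"slide":[-40,21,3],"angular":[0,0,0],"jaw":1},{"slide":[-40,21,3],"angular":[0,0,0],"jaw":1},{"slide":[-40,21,3],"angular":[0,0,0],"jaw":1}]'
python3 - <<'E'
from h import *
delta([412,-393,120],tgt(-11.5,.35,-101.5))
E
```

```text
clock: 1.1
tool_pos: [134.8, 558.7, 222.0]
ee_rot: [0.732, 0.681, -0.0, 0.0]
force: [-0.5, 0.7, 0.4]
grip_width: 93.9
grasp_force: 0.0
clock: 2.1
tool_pos: [248.3, 167.0, 195.3]
ee_rot: [0.774, 0.633, 0.0, 0.0]
force: [1.1, -0.8, 0.3]
grip_width: 94.2
grasp_force: 0.0
clock: 3.1
tool_pos: [374.8, -266.9, 164.9]
ee_rot: [0.774, 0.633, 0.0, -0.0]
force: [0.7, -0.2, -0.8]
grip_width: 93.9
grasp_force: 0.0
t 3.1 pos [ 374.8 -266.9  164.9] slide now [-116.2   61.6   44.8] w 93.9 gf 0.0 F [ 0.7 -0.2 -0.8]
rot [-0.     0.349 -0.   ] slide after rot [-124.5   61.5    2.4]
```

```bash
python3 -m crank '[{"slide":[0,0,0],"angular":[0,0.117,0],"jaw":1},{"slide":[0,0,0],"angular":[0,0.117,0],"jaw":1},{"slide":[0,0,0],"angular":[0,0.116,0],"jaw":1},{"slide":[-31,15.4,0.6],"angular":[0,0,0],"jaw":1},{"slide":[-31,15.4,0.6],"angular":[0,0,0],"jaw":1},{"slide":[-31,15.4,0.6],"angular":[0,0,0],"jaw":1},{"slide":[-31,15.4,0.6],"angular":[0,0,0],"jaw":1},{"slide":[0,0,0],"angular":[0,0,0],"jaw":1},{"slide":[0,0,0],"angular":[0,0,0],"jaw":1},{"slide":[0,0,0],"angular":[0,0,0],"jaw":1}]'
python3 - <<'E'
from h import *
save("side","side1")
c=save("top","top1")
delta([412,-393,27],tgt(-11.5,.35,-101.5))
a=c["pixels"][250:350,340:500];b=load("side1")["pixels"][290:430,240:380]
o=np.zeros((400,800,3),np.uint8);o[:250,:400]=cv2.resize(a,None,fx=2.5,fy=2.5);o[:,400:]=cv2.resize(b,(400,400));cv2.imwrite("pics/g1.png",o)
E
```

```text
clock: 4.1
tool_pos: [412.0, -389.5, 120.8]
ee_rot: [0.762, 0.623, 0.135, -0.111]
force: [-0.2, 0.5, -0.4]
grip_width: 94.1
grasp_force: 0.0
t 4.2 pos [ 412.2 -389.6  121.3] slide now [-35.5   0.5  87.4] w 93.7 gf 0.0 F [-0.6 -0.1  0.2]
rot [-0.    -0.     0.001] slide after rot [-35.5   0.5  87.4]
```

View pics/g1.png

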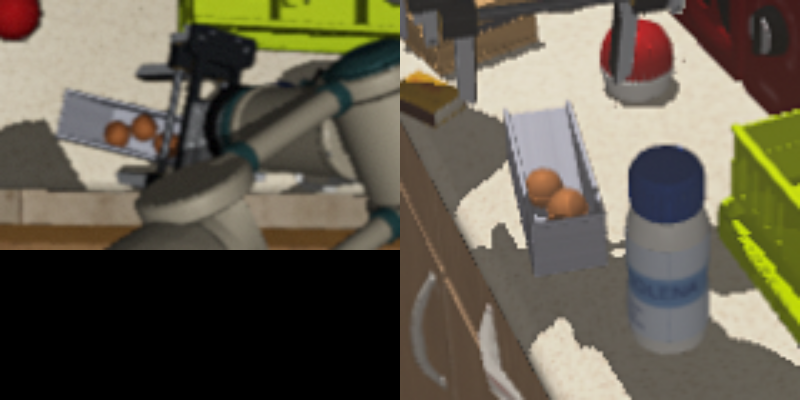

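Side view: the fingers stand clear above the tray, and the nuts and salt are undisturbed. Next I descend and grip.

```bash
python3 -m crank '[{"slide":[-7,0,17.5],"angular":[0,0,0],"jaw":1},{"slide":[-7,0,17.5],"angular":[0,0,0],"jaw":1},{"slide":[-7,0,17.5],"angular":[0,0,0],"jaw":1},{"slide":[-7,0,17.5],"angular":[0,0,0],"jaw":1},{"slide":[-7,0,17.5],"angular":[0,0,0],"jaw":1},{"slide":[0,0,0],"angular":[0,0,0],"jaw":1},{"slide":[0,0,0],"angular":[0,0,0],"jaw":0.3},{"slide":[0,0,0],"angular":[0,0,0],"jaw":-0.2},{"slide":[0,0,0],"angular":[0,0,0],"jaw":-1},{"slide":[0,0,0],"angular":[0,0,0],"jaw":-1}]'
python3 -m crank '[{"slide":[0,0,0],"angular":[0,0,0],"jaw":-1},{"slide":[0,0,0],"angular":[0,0,0],"jaw":-1},{"slide":[0,0,0],"angular":[0,0,0],"jaw":-1},{"slide":[0.3,0,-1],"angular":[0,0,0],"jaw":-1},{"slide":[3,0,-9],"angular":[0,0,0],"jaw":-1},{"slide":[7,0,-19],"angular":[0,0,0],"jaw":-1},{"slide":[10,0,-28],"angular":[0,0,0],"jaw":-1},{"slide":[10,0,-28],"angular":[0,0,0],"jaw":-1},{"slide":[10,0,-28],"angular":[0,0,0],"jaw":-1},{"slide":[10,0,-28],"angular":[0,0,0],"jaw":-1}]'
python3 - <<'E'
from h import *
c=save("side","side2");cv2.imwrite("pics/s2.png",cv2.resize(c["pixels"][200:420,180:400],(600,600)))
delta([412,-393,27])
E
```

```text
clock: 5.2
tool_pos: [412.1, -393.9, 27.3]
ee_rot: [0.762, 0.623, 0.135, -0.109]
force: [0.1, -0.2, 0.2]
grip_width: 65.4
grasp_force: 0.0
clock: 6.2
tool_pos: [411.2, -394.4, 177.7]
ee_rot: [0.762, 0.623, 0.135, -0.11]
force: [0.5, -0.7, -2.3]
grip_width: 49.7
grasp_force: 30.0
t 6.25 pos [ 412.8 -396.2  182.6] slide now [-49.7  -2.3 147.4] w 49.7 gf 30.0 F [ 0.6 -1.1  1.6]
```

View pics/s2.png

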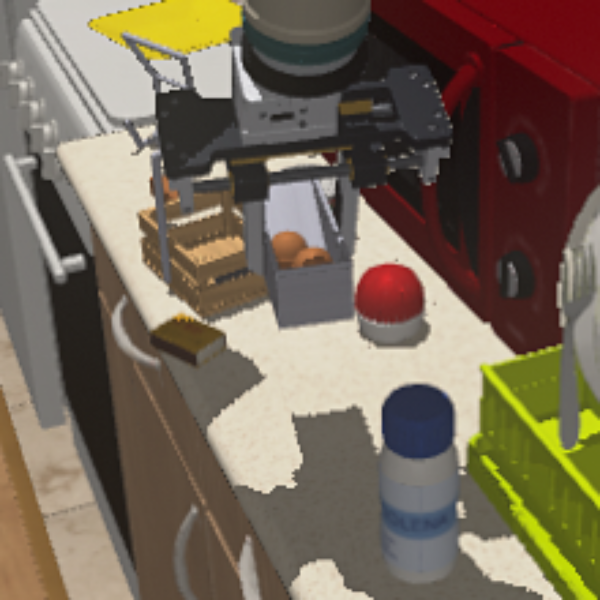

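```bash
cat >> h.py <<'E'
def rows(p0,R0,p1,R1,n):
    w=(R0.inv()*R1).as_rotvec()/n;d=(np.array(p1)-p0)/n;print("rot/row",w.round(4),"norm",np.linalg.norm(w).round(3),"step",np.linalg.norm(d).round(1))
    R=R0
    for i in range(n):
        print(R.inv().apply(d).round(1).tolist(),end=" ");R=R*Rn.from_rotvec(w.round(3))
    print()
def pour(th,lip,head=-79.7,a=.35,ax=75,az=11.7):
    b=np.radians(head);h=np.array([np.cos(b),np.sin(b),0]);u=np.array([0,0,1.])
    tx=np.cos(th)*h+np.sin(th)*u;tz=-np.sin(th)*h+np.cos(th)*u
    return np.array(lip)+ax*tx-az*tz,tgt(head+90,a-th if abs(a-th)>1e-6 else 1e-6,head)
E
python3 - <<'E'
from h import *
o=get_obs();R0=Rn.from_quat(o["ee_rot"]);p0=o["tool_pos"]
delta([0,0,0])
a=pour(.3,[430,-145,110]);b=pour(.6,[430,-145,82]);c=pour(.9,[430,-145,72]);d=pour(1.1,[430,-145,72])
print(a[0],b[0],c[0],d[0])
rows(p0,R0,*a,10);rows(*a,*b,5);rows(*b,*c,6);rows(*c,*d,4)
E
```

```text
t 6.25 pos [ 412.8 -396.2  182.6] slide now [ 227.6 -484.3  272.7] w 49.7 gf 30.0 F [ 0.6 -1.1  1.6]
[ 443.42944514 -218.89746338  120.98657858] [ 442.24911181 -212.4025086   114.69175881] [ 439.97460181 -199.88668847  123.47668159] [ 437.94719259 -188.73057616  133.53347738]
rot/row [ 0.008  -0.029  -0.0372] norm 0.048 step 19.0
[14.9, -0.6, 11.9] [15.2, 0.1, 11.4] [15.5, 0.8, 11.0] [15.8, 1.4, 10.5] [16.0, 2.1, 10.1] [16.2, 2.8, 9.6] [16.4, 3.4, 9.1] [16.5, 4.1, 8.6] [16.6, 4.8, 8.0] [16.6, 5.5, 7.5] 
rot/row [ 0.   -0.06  0.  ] norm 0.06 step 1.8
[1.3, -0.0, 1.3] [1.3, -0.0, 1.2] [1.4, -0.0, 1.2] [1.5, -0.0, 1.1] [1.5, -0.0, 1.0] 
rot/row [-0.   -0.05  0.  ] norm 0.05 step 2.6
[1.7, 0.0, -1.9] [1.6, 0.0, -2.0] [1.5, 0.0, -2.1] [1.4, 0.0, -2.2] [1.3, 0.0, -2.2] [1.2, 0.0, -2.3] 
rot/row [ 0.   -0.05 -0.  ] norm 0.05 step 3.8
[1.1, -0.0, -3.6] [0.9, -0.0, -3.7] [0.7, -0.0, -3.7] [0.5, -0.0, -3.7]
```

```bash
python3 -m crank '[{"slide":[14.9,-0.6,11.9],"angular":[0.008,-0.029,-0.037],"jaw":-1},{"slide":[15.2,0.1,11.4],"angular":[0.008,-0.029,-0.037],"jaw":-1},{"slide":[15.5,0.8,11],"angular":[0.008,-0.029,-0.037],"jaw":-1},{"slide":[15.8,1.4,10.5],"angular":[0.008,-0.029,-0.037],"jaw":-1},{"slide":[16,2.1,10.1],"angular":[0.008,-0.029,-0.037],"jaw":-1},{"slide":[16.2,2.8,9.6],"angular":[0.008,-0.029,-0.037],"jaw":-1},{"slide":[16.4,3.4,9.1],"angular":[0.008,-0.029,-0.037],"jaw":-1},{"slide":[16.5,4.1,8.6],"angular":[0.008,-0.029,-0.037],"jaw":-1},{"slide":[16.6,4.8,8],"angular":[0.008,-0.029,-0.037],"jaw":-1},{"slide":[16.6,5.5,7.5],"angular":[0.008,-0.029,-0.037],"jaw":-1}]'
python3 - <<'E'
from h import *
a=pour(.3,[430,-145,110]);delta(*a)
c=save("side","side3");t=save("top","top3")
o=np.zeros((400,800,3),np.uint8);o[:,:400]=cv2.resize(c["pixels"][200:360,200:360],(400,400));o[:,400:]=cv2.resize(t["pixels"][200:360,220:380],(400,400));cv2.imwrite("pics/s3.png",o)
E
```

```text
clock: 7.25
tool_pos: [441.5, -215.7, 115.2]
ee_rot: [0.641, 0.767, 0.017, -0.023]
force: [-0.4, -0.4, -1.4]
grip_width: 49.9
grasp_force: 30.0
t 7.25 pos [ 441.5 -215.7  115.2] slide now [-3.1  1.3 -5.9] w 49.9 gf 30.0 F [-0.4 -0.4 -1.4]
rot [-0.004 -0.007 -0.001] slide after rot [-3.2  1.3 -5.9]
```

View pics/s3.png

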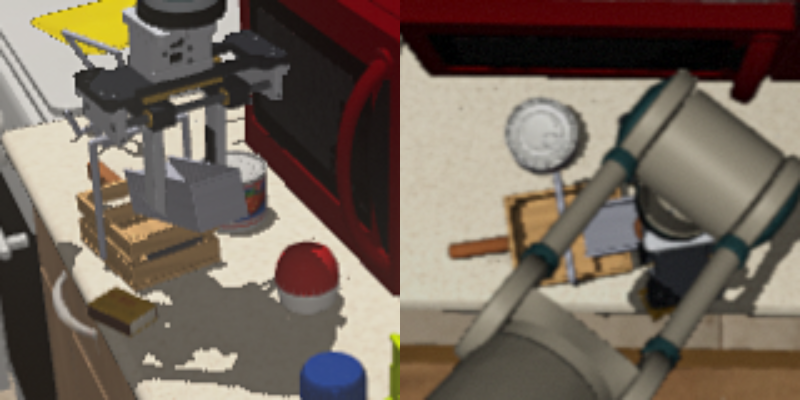

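The tray lip sits over the right half of the basket, centred sideways. Pouring now.

```bash
python3 -m crank '[{"slide":[1.3,0,0.2],"angular":[0,-0.06,0],"jaw":-1},{"slide":[1.3,0,0.2],"angular":[0,-0.06,0],"jaw":-1},{"slide":[1.4,0,0.2],"angular":[0,-0.06,0],"jaw":-1},{"slide":[1.5,0,0.1],"angular":[0,-0.06,0],"jaw":-1},{"slide":[1.5,0,0],"angular":[0,-0.06,0],"jaw":-1},{"slide":[1.7,0,-1.9],"angular":[0,-0.05,0],"jaw":-1},{"slide":[1.6,0,-2],"angular":[0,-0.05,0],"jaw":-1},{"slide":[1.5,0,-2.1],"angular":[0,-0.05,0],"jaw":-1},{"slide":[1.4,0,-2.2],"angular":[0,-0.05,0],"jaw":-1},{"slide":[1.3,0,-2.2],"angular":[0,-0.05,0],"jaw":-1}]'
python3 -m crank '[{"slide":[1.2,0,-2.3],"angular":[0,-0.05,0],"jaw":-1},{"slide":[1.2,0,-2.9],"angular":[0,-0.05,0],"jaw":-1},{"slide":[1.1,0,-3.6],"angular":[0,-0.05,0],"jaw":-1},{"slide":[0,0,0],"angular":[0,0,0],"jaw":-1},{"slide":[0,0,0],"angular":[0,0,0],"jaw":-1},{"slide":[0,0,0],"angular":[0,0,0],"jaw":-1},{"slide":[0,0,0],"angular":[0,0,0],"jaw":-1},{"slide":[0,0,0],"angular":[0,0,0],"jaw":-1},{"slide":[0,0,0],"angular":[0,0,0],"jaw":-1},{"slide":[0,0,0],"angular":[0,0,0],"jaw":-1}]'
python3 - <<'E'
from h import *
delta(*pour(1.,[430,-145,72]))
c=save("side","side4");t=save("top","top4")
o=np.zeros((400,800,3),np.uint8);o[:,:400]=cv2.resize(c["pixels"][200:360,200:360],(400,400));o[:,400:]=cv2.resize(t["pixels"][200:360,220:380],(400,400));cv2.imwrite("pics/s4.png",o)
E
```

```text
clock: 8.35
tool_pos: [438.8, -199.8, 121.9]
ee_rot: [0.623, 0.743, -0.158, 0.187]
force: [-0.5, 1.3, -1.6]
grip_width: 50.0
grasp_force: 30.0
clock: 9.35
tool_pos: [437.5, -192.2, 127.5]
ee_rot: [0.609, 0.728, -0.204, 0.241]
force: [-0.6, 0.0, -1.6]
grip_width: 49.5
grasp_force: 30.0
t 9.35 pos [ 437.5 -192.2  127.5] slide now [-2.9  1.   0.5] w 49.5 gf 30.0 F [-0.6  0.  -1.6]
rot [-0.004 -0.007 -0.   ] slide after rot [-2.9  1.   0.5]
```

View pics/s4.png

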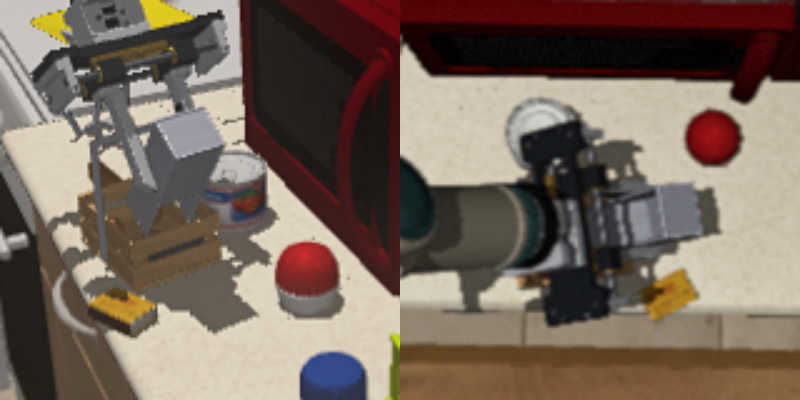

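Run:
```python
from h import *
o=get_obs();R0=Rn.from_quat(o["ee_rot"]);p0=o["tool_pos"]
a=pour(.5,[430,-160,125]);b=([416,-376,110],pour(0,[0,0,0])[1])
print(a[0]);rows(p0,R0,*a,8);rows(*a,*b,10);rows(*b,[416,-376,28],b[1],8)
```

```text
[ 442.77147943 -230.2769119   150.68919942]
rot/row [-0.0005  0.0616 -0.0001] norm 0.062 step 5.6
[-5.6, -0.2, 0.6] [-5.6, -0.2, 0.2] [-5.6, -0.2, -0.1] [-5.6, -0.2, -0.5] [-5.6, -0.2, -0.8] [-5.5, -0.2, -1.2] [-5.4, -0.2, -1.5] [-5.3, -0.2, -1.9] 
rot/row [-0.    0.05  0.  ] norm 0.05 step 15.4
[-13.1, -5.2, 6.1] [-13.4, -5.2, 5.4] [-13.6, -5.2, 4.8] [-13.9, -5.2, 4.1] [-14.0, -5.2, 3.4] [-14.2, -5.2, 2.7] [-14.3, -5.2, 2.0] [-14.4, -5.2, 1.2] [-14.4, -5.2, 0.5] [-14.4, -5.2, -0.2] 
rot/row [0. 0. 0.] norm 0.0 step 10.2
[-3.5, 0.0, 9.6] [-3.5, 0.0, 9.6] [-3.5, 0.0, 9.6] [-3.5, 0.0, 9.6] [-3.5, 0.0, 9.6] [-3.5, 0.0, 9.6] [-3.5, 0.0, 9.6] [-3.5, 0.0, 9.6]
```

```bash
python3 -m crank '[{"slide":[-5.6,-0.2,-1],"angular":[0,0.062,0],"jaw":-1},{"slide":[-5.6,-0.2,-1],"angular":[0,0.062,0],"jaw":-1},{"slide":[-5.6,-0.2,-1],"angular":[0,0.062,0],"jaw":-1},{"slide":[-5.6,-0.2,-1],"angular":[0,0.062,0],"jaw":-1},{"slide":[-5.6,-0.2,-1],"angular":[0,0.062,0],"jaw":-1},{"slide":[-5.5,-0.2,-1.2],"angular":[0,0.062,0],"jaw":-1},{"slide":[-5.4,-0.2,-1.5],"angular":[0,0.062,0],"jaw":-1},{"slide":[-5.3,-0.2,-1.9],"angular":[0,0.062,0],"jaw":-1},{"slide":[-5,0,-3],"angular":[0,0,0],"jaw":-1},{"slide":[0,0,0],"angular":[0,0,0],"jaw":-1}]'
python3 -m crank '[{"slide":[-13.1,-5.2,6],"angular":[0,0.05,0],"jaw":-1},{"slide":[-13.4,-5.2,5.4],"angular":[0,0.05,0],"jaw":-1},{"slide":[-13.6,-5.2,4.8],"angular":[0,0.05,0],"jaw":-1},{"slide":[-13.9,-5.2,4.1],"angular":[0,0.05,0],"jaw":-1},{"slide":[-14,-5.2,3.4],"angular":[0,0.05,0],"jaw":-1},{"slide":[-14.2,-5.2,2.7],"angular":[0,0.05,0],"jaw":-1},{"slide":[-14.3,-5.2,2],"angular":[0,0.05,0],"jaw":-1},{"slide":[-14.4,-5.2,1.2],"angular":[0,0.05,0],"jaw":-1},{"slide":[-14.4,-5.2,0.5],"angular":[0,0.05,0],"jaw":-1},{"slide":[0,0,0],"angular":[0,0.05,0],"jaw":-1}]'
python3 - <<'E'
from h import *
delta([416,-376,28],pour(0,[0,0,0])[1])
c=save("side","side5");t=save("top","top5")
o=np.zeros((400,800,3),np.uint8);o[:,:400]=cv2.resize(c["pixels"][200:360,210:370],(400,400));o[:,400:]=cv2.resize(t["pixels"][240:340,240:340],(400,400));cv2.imwrite("pics/s5.png",o)
E
```

```text
clock: 10.45
tool_pos: [443.3, -233.2, 158.3]
ee_rot: [0.64, 0.764, -0.049, 0.056]
force: [-1.0, 0.1, -2.1]
grip_width: 50.0
grasp_force: 30.0
clock: 11.45
tool_pos: [418.5, -363.8, 119.9]
ee_rot: [0.632, 0.755, 0.111, -0.137]
force: [0.3, 1.1, -0.2]
grip_width: 49.8
grasp_force: 30.0
t 11.45 pos [ 418.5 -363.8  119.9] slide now [-42.7  -4.   82.2] w 49.8 gf 30.0 F [ 0.3  1.1 -0.2]
rot [-0.005 -0.004 -0.005] slide after rot [-42.3  -4.6  82.4]
```

View pics/s5.png

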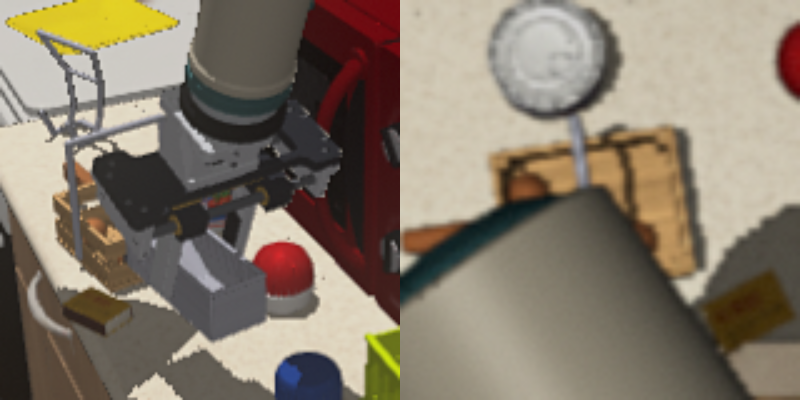

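```bash
python3 -m crank '[{"slide":[-5.3,-0.5,10.3],"angular":[0,-0.004,0],"jaw":-1},{"slide":[-5.3,-0.5,10.3],"angular":[0,0,0],"jaw":-1},{"slide":[-5.3,-0.5,10.3],"angular":[0,0,0],"jaw":-1},{"slide":[-5.3,-0.5,10.3],"angular":[0,0,0],"jaw":-1},{"slide":[-5.3,-0.5,10.3],"angular":[0,0,0],"jaw":-1},{"slide":[-5.3,-0.5,10.3],"angular":[0,0,0],"jaw":-1},{"slide":[-5.3,-0.5,10.3],"angular":[0,0,0],"jaw":-1},{"slide":[-3.5,-0.5,7],"angular":[0,0,0],"jaw":-1},{"slide":[-0.7,0,2],"angular":[0,0,0],"jaw":-1},{"slide":[0,0,0],"angular":[0,0,0],"jaw":-1}]'
python3 - <<'E'
from h import *
delta([416,-376,27.3],pour(0,[0,0,0])[1])
E
```

```text
clock: 12.55
tool_pos: [416.6, -374.6, 30.4]
ee_rot: [0.632, 0.755, 0.11, -0.135]
force: [-0.2, 0.8, -1.8]
grip_width: 49.9
grasp_force: 30.0
t 12.55 pos [ 416.6 -374.6   30.4] slide now [-2.2 -0.8  2.5] w 49.9 gf 30.0 F [-0.2  0.8 -1.8]
rot [-0.003 -0.    -0.004] slide after rot [-2.2 -0.8  2.5]
```

Lower the last 3 mm, release, and rise straight up and out.

```bash
python3 -m crank '[{"slide":[-0.7,0,1.9],"angular":[0,0,0],"jaw":-1},{"slide":[-0.4,0,1],"angular":[0,0,0],"jaw":-1},{"slide":[0,0,0],"angular":[0,0,0],"jaw":-1},{"slide":[0,0,0],"angular":[0,0,0],"jaw":-0.1},{"slide":[0,0,0],"angular":[0,0,0],"jaw":0.3},{"slide":[0,0,0],"angular":[0,0,0],"jaw":0.7},{"slide":[0,0,0],"angular":[0,0,0],"jaw":1},{"slide":[0,0,0],"angular":[0,0,0],"jaw":1},{"slide":[2,0,-5],"angular":[0,0,0],"jaw":1},{"slide":[7,0,-20],"angular":[0,0,0],"jaw":1}]'
python3 -m crank '[{"slide":[10,0,-28],"angular":[0,0,0],"jaw":1},{"slide":[14,0,-38],"angular":[0,0,0],"jaw":1},{"slide":[14,0,-38],"angular":[0,0,0],"jaw":1},{"slide":[14,0,-38],"angular":[0,0,0],"jaw":1},{"slide":[14,0,-38],"angular":[0,0,0],"jaw":1},{"slide":[0,0,0],"angular":[0,-0.116,0],"jaw":1},{"slide":[0,0,0],"angular":[0,-0.117,0],"jaw":1},{"slide":[0,0,0],"angular":[0,-0.117,0],"jaw":1},{"slide":[0,0,0],"angular":[0,0,0],"jaw":1},{"slide":[0,0,0],"angular":[0,0,0],"jaw":1}]'
python3 - <<'E'
from h import *
# hanger grasp: tool y at 26.5 deg; hanger x axis
delta([458.5,157,230],tgt(26.5))
c=save("side","side6")
hsv=cv2.cvtColor(c["pixels"],cv2.COLOR_BGR2HSV)
print([ [round(float(x)) for x in proj(c,p)[0]] for p in ([402,-326,39],[426,-123,20],[430,-370,42])])
E
```

```text
clock: 13.55
tool_pos: [415.9, -373.6, 53.2]
ee_rot: [0.632, 0.755, 0.111, -0.136]
force: [0.5, -0.0, -0.6]
grip_width: 92.8
grasp_force: 0.0
clock: 14.55
tool_pos: [417.5, -373.8, 246.8]
ee_rot: [0.641, 0.767, -0.001, -0.001]
force: [-1.1, -0.5, -0.0]
grip_width: 94.0
grasp_force: 0.0
t 14.55 pos [ 417.5 -373.8  246.8] slide now [515.2 134.4  16.3] w 94.0 gf 0.0 F [-1.1 -0.5 -0. ]
rot [-0.003 -0.    -0.284] slide after rot [456.7 273.6  16.8]
[[276, 333], [257, 294], [296, 339]]
```

```bash
python3 -m crank '[{"slide":[0,0,0],"angular":[0,0,-0.142],"jaw":1},{"slide":[0,0,0],"angular":[0,0,-0.142],"jaw":1},{"slide":[38,22.8,0],"angular":[0,0,0],"jaw":1},{"slide":[38,22.8,0],"angular":[0,0,0],"jaw":1},{"slide":[38,22.8,0],"angular":[0,0,0],"jaw":1},{"slide":[38,22.8,0],"angular":[0,0,0],"jaw":1},{"slide":[38,22.8,0],"angular":[0,0,0],"jaw":1},{"slide":[38,22.8,0],"angular":[0,0,0],"jaw":1},{"slide":[38,22.8,0],"angular":[0,0,0],"jaw":1},{"slide":[38,22.8,0],"angular":[0,0,0],"jaw":1}]'
python3 -m crank '[{"slide":[38,22.8,0],"angular":[0,0,0],"jaw":1},{"slide":[38,22.8,0],"angular":[0,0,0],"jaw":1},{"slide":[38,22.8,0],"angular":[0,0,0],"jaw":1},{"slide":[38,22.8,0],"angular":[0,0,0],"jaw":1},{"slide":[0,0,0],"angular":[0,0,0],"jaw":0.3},{"slide":[0,0,0],"angular":[0,0,0],"jaw":0.3},{"slide":[0,0,0],"angular":[0,0,0],"jaw":0.3},{"slide":[0,0,0],"angular":[0,0,0],"jaw":0.3},{"slide":[0,0,0],"angular":[0,0,0],"jaw":0.3},{"slide":[0,0,0],"angular":[0,0,0],"jaw":0.3}]'
python3 - <<'E'
from h import *
delta([458.5,157,127],tgt(26.5))
c=save("side","side7");t=save("top","top7")
h=cv2.cvtColor(t["pixels"],cv2.COLOR_BGR2HSV).astype(int);b=load("top0")["pixels"]
h0=cv2.cvtColor(b,cv2.COLOR_BGR2HSV)
print("nut hsv",h0[302:306,386:389].reshape(-1,3)[:4].tolist(),"wood",h0[285,275],h0[290,300])
m=((h[...,0]<12)&(h[...,1]>120)&(h[...,2]>50)&(h[...,2]<190)).astype(np.uint8)
n,l,s,ce=cv2.connectedComponentsWithStats(m[265:325,255:320])
for i in range(1,n):
    if s[i,4]>5: u,v=ce[i]+[255,265];print(s[i].tolist(),onz(t,u,v,20))
E
```

```text
clock: 15.6
tool_pos: [446.7, -20.2, 245.1]
ee_rot: [0.528, 0.849, -0.001, -0.002]
force: [0.0, 0.7, -0.0]
grip_width: 94.0
grasp_force: 0.0
clock: 16.6
tool_pos: [459.6, 154.9, 245.3]
ee_rot: [0.528, 0.85, -0.001, -0.001]
force: [0.5, -0.1, -0.4]
grip_width: 61.3
grasp_force: 0.0
t 16.6 pos [459.6 154.9 245.3] slide now [  2.4   0.4 118.3] w 61.3 gf 0.0 F [ 0.5 -0.1 -0.4]
rot [-0.004 -0.    -0.003] slide after rot [  2.4  -0.  118.3]
nut hsv [[12, 175, 127], [12, 171, 136], [12, 172, 132], [12, 173, 140]] wood [ 16 130 172] [ 17 128 175]
[12, 23, 9, 5, 14] [435.  -77.9  20. ]
[0, 30, 8, 3, 12] [420.3 -46.2  20. ]
[39, 33, 9, 7, 22] [ 408.5 -147.2   20. ]
[22, 35, 8, 6, 16] [ 407.1 -106.5   20. ]
```

Three nut-coloured blobs lie inside the basket, at (435,-78), (408,-147) and (407,-106). Next I grasp the hanger.

```bash
python3 -m crank '[{"slide":[1.2,0,40],"angular":[0,0,0],"jaw":0.3},{"slide":[1.2,0,40],"angular":[0,0,0],"jaw":0.3},{"slide":[0,0,30],"angular":[0,0,0],"jaw":0.3},{"slide":[0,0,12],"angular":[0,0,0],"jaw":0.3},{"slide":[0,0,0],"angular":[0,0,0],"jaw":0.3},{"slide":[0,0,0],"angular":[0,0,0],"jaw":-0.3},{"slide":[0,0,0],"angular":[0,0,0],"jaw":-0.6},{"slide":[0,0,0],"angular":[0,0,0],"jaw":-1},{"slide":[0,0,0],"angular":[0,0,0],"jaw":-1},{"slide":[0,0,0],"angular":[0,0,0],"jaw":-1}]'
python3 -m crank '[{"slide":[0,0,0],"angular":[0,0,0],"jaw":-1},{"slide":[0,0,0],"angular":[0,0,0],"jaw":-1},{"slide":[0,0,-5],"angular":[0,0,0],"jaw":-1},{"slide":[0,0,-15],"angular":[0,0,0],"jaw":-1},{"slide":[0,0,-34],"angular":[0,0,0],"jaw":-1},{"slide":[0,0,-34],"angular":[0,0,0],"jaw":-1},{"slide":[0,0,-34],"angular":[0,0,0],"jaw":-1},{"slide":[0,0,-34],"angular":[0,0,0],"jaw":-1},{"slide":[0,0,-34],"angular":[0,0,0],"jaw":-1},{"slide":[0,0,-30],"angular":[0,0,0],"jaw":-1}]'
python3 -m crank '[{"slide":[0,0,0],"angular":[0,0,0.1],"jaw":-1},{"slide":[0,0,0],"angular":[0,0,0.1],"jaw":-1},{"slide":[0,0,0],"angular":[0,0,0.1],"jaw":-1},{"slide":[0,0,0],"angular":[0,0,0.1],"jaw":-1},{"slide":[0,0,0],"angular":[0,0,0.1],"jaw":-1},{"slide":[0,0,0],"angular":[0,0,0.1],"jaw":-1},{"slide":[0,0,0],"angular":[0,0,0.037],"jaw":-1},{"slide":[0,0,0],"angular":[0,0,0],"jaw":-1},{"slide":[0,0,0],"angular":[0,0,0],"jaw":-1},{"slide":[0,0,0],"angular":[0,0,0],"jaw":-1}]'
python3 - <<'E'
from h import *
delta([553,167,345],tgt(-10))
delta([597,159,303])
c=save("side","side8");t=save("top","top8")
cv2.imwrite("pics/s8.png",np.vstack([cv2.resize(c["pixels"][95:245,200:400],(800,600))]))
E
```

```text
clock: 17.7
tool_pos: [458.3, 157.9, 123.6]
ee_rot: [0.527, 0.85, -0.001, -0.001]
force: [0.2, -0.1, -0.8]
grip_width: 24.4
grasp_force: 0.0
clock: 18.7
tool_pos: [458.5, 158.1, 345.1]
ee_rot: [0.527, 0.85, -0.001, -0.001]
force: [-0.6, 1.8, -0.7]
grip_width: 7.3
grasp_force: 29.8
clock: 19.7
tool_pos: [458.7, 158.1, 343.1]
ee_rot: [0.766, 0.643, -0.002, -0.001]
force: [-0.1, -0.2, -0.4]
grip_width: 6.9
grasp_force: 29.8
t 19.7 pos [458.7 158.1 343.1] slide now [25.2 91.3 -2.2] w 6.9 gf 29.8 F [-0.1 -0.2 -0.4]
rot [-0.003  0.002 -0.001] slide after rot [25.2 91.4 -1.9]
t 19.7 pos [458.7 158.1 343.1] slide now [ 25.1 136.2  39.6] w 6.9 gf 29.8 F [-0.1 -0.2 -0.4]
```

```bash
python3 -m crank '[{"slide":[6.3,22.8,-1.5],"angular":[0,0,0],"jaw":-1},{"slide":[6.3,22.8,-1.5],"angular":[0,0,0],"jaw":-1},{"slide":[6.3,22.8,-1.5],"angular":[0,0,0],"jaw":-1},{"slide":[6.3,22.8,-1.5],"angular":[0,0,0],"jaw":-1},{"slide":[0,0,0],"angular":[0,0,0],"jaw":-1},{"slide":[0,12,2],"angular":[0,0,0],"jaw":-1},{"slide":[0,12,4],"angular":[0,0,0],"jaw":-1},{"slide":[0,12,7],"angular":[0,0,0],"jaw":-1},{"slide":[0,9,9],"angular":[0,0,0],"jaw":-1},{"slide":[0,0,0],"angular":[0,0,0],"jaw":-1}]'
python3 - <<'E'
from h import *
delta([597,159,303],tgt(-10))
c=save("side","side9")
cv2.imwrite("pics/s9.png",cv2.resize(c["pixels"][95:245,200:400],(800,600)))
E
```

```text
clock: 20.8
tool_pos: [598.6, 157.8, 324.3]
ee_rot: [0.767, 0.642, -0.003, -0.0]
force: [-0.5, -0.7, -1.1]
grip_width: 6.7
grasp_force: 30.0
t 20.8 pos [598.6 157.8 324.3] slide now [ 0.9 -1.7 21.3] w 6.7 gf 30.0 F [-0.5 -0.7 -1.1]
rot [-0.004  0.004 -0.002] slide after rot [ 0.9 -1.8 21.3]
```

```bash
python3 -m crank '[{"slide":[0,-0.8,8],"angular":[0,0,0],"jaw":-1},{"slide":[0,-0.8,7],"angular":[0,0,0],"jaw":-1},{"slide":[0,0,2],"angular":[0,0,0],"jaw":-1},{"slide":[0,0,2],"angular":[0,0,0],"jaw":-1},{"slide":[0,0,1],"angular":[0,0,0],"jaw":-1},{"slide":[0,0,0],"angular":[0,0,0],"jaw":-1},{"slide":[0,0,0],"angular":[0,0,0],"jaw":-1},{"slide":[0,0,0],"angular":[0,0,0],"jaw":-1},{"slide":[0,0,0],"angular":[0,0,0],"jaw":-1},{"slide":[0,0,0],"angular":[0,0,0],"jaw":-1}]'
python3 - <<'E'
from h import *
delta([597,159,303],tgt(-10))
S=save("side","side10");h=S["pixels"].astype(int)
g=h.mean(2)
# project expected seat/prong points for later comparison
x=np.array([np.cos(np.radians(-10)),np.sin(np.radians(-10)),0]);y=np.array([-x[1],x[0],0]);o=np.array([696,142,0.])
for n,p in dict(tipL=(-125,30,330),tipR=(-125,-30,330),VL=(-100,30,297),VR=(-100,-30,297)).items(): print(n,proj(S,o+p[0]*x+p[1]*y+[0,0,p[2]])[0])
E
```

```text
clock: 21.85
tool_pos: [598.9, 158.8, 310.2]
ee_rot: [0.767, 0.642, 0.003, 0.003]
force: [3.7, -0.4, 7.3]
grip_width: 6.7
grasp_force: 30.0
t 21.85 pos [598.9 158.8 310.2] slide now [-0.1 -2.   7.1] w 6.7 gf 30.0 F [ 3.7 -0.4  7.3]
rot [ 0.009  0.    -0.002] slide after rot [-0.1 -1.9  7.2]
tipL [266.3 139.7]
tipR [269.6 144. ]
VL [275.3 150.2]
VR [279.  154.8]
```

Contact force points +x and the bar is 7 mm high, so the bar sits on the front slope of the V. I'll shift it 5 mm forward.

```bash
python3 -m crank '[{"slide":[0,0,-3],"angular":[0,0,0],"jaw":-1},{"slide":[0,2.5,-1],"angular":[0,0,0],"jaw":-1},{"slide":[0,2.5,0],"angular":[0,0,0],"jaw":-1},{"slide":[0,0,2],"angular":[0,0,0],"jaw":-1},{"slide":[0,0,2],"angular":[0,0,0],"jaw":-1},{"slide":[0,0,2],"angular":[0,0,0],"jaw":-1},{"slide":[0,0,1],"angular":[0,0,0],"jaw":-1},{"slide":[0,0,0],"angular":[0,0,0],"jaw":-1},{"slide":[0,0,0],"angular":[0,0,0],"jaw":-1},{"slide":[0,0,0],"angular":[0,0,0],"jaw":-1}]'
python3 - <<'E'
from h import *
delta([597,159,303],tgt(-10))
E
```

```text
clock: 22.9
tool_pos: [601.2, 158.4, 307.2]
ee_rot: [0.766, 0.642, 0.001, 0.001]
force: [0.2, -0.6, 11.8]
grip_width: 6.8
grasp_force: 30.0
t 22.9 pos [601.2 158.4 307.2] slide now [-0.1 -4.3  4.2] w 6.8 gf 30.0 F [ 0.2 -0.6 11.8]
rot [ 0.003  0.001 -0.001] slide after rot [-0.1 -4.3  4.2]
```

```bash
python3 -m crank '[{"slide":[0,0,0],"angular":[0,0,0],"jaw":-0.7},{"slide":[0,0,0],"angular":[0,0,0],"jaw":-0.5},{"slide":[0,0,0],"angular":[0,0,0],"jaw":-0.2},{"slide":[0,0,0],"angular":[0,0,0],"jaw":0},{"slide":[0,0,0],"angular":[0,0,0],"jaw":0},{"slide":[0,0,0],"angular":[0,0,0],"jaw":0},{"slide":[0,0,-10],"angular":[0,0,0],"jaw":0},{"slide":[0,0,-25],"angular":[0,0,0],"jaw":0},{"slide":[0,0,-35],"angular":[0,0,0],"jaw":0},{"slide":[0,0,-35],"angular":[0,0,0],"jaw":0}]'
python3 -m crank '[{"slide":[0,-35,-20],"angular":[0,0,0],"jaw":0},{"slide":[0,-45,0],"angular":[0,0,0],"jaw":0},{"slide":[0,-45,0],"angular":[0,0,0],"jaw":0},{"slide":[0,-45,0],"angular":[0,0,0],"jaw":0},{"slide":[0,-45,0],"angular":[0,0,0],"jaw":0},{"slide":[0,0,0],"angular":[0,0,-0.12],"jaw":0},{"slide":[0,0,0],"angular":[0,0,-0.12],"jaw":0},{"slide":[0,0,0],"angular":[0,0,-0.12],"jaw":0},{"slide":[0,0,0],"angular":[0,0,0],"jaw":0},{"slide":[0,0,0],"angular":[0,0,0],"jaw":0}]'
python3 - <<'E'
from h import *
delta([409,-29.5,190],tgt(10.3))
S=save("side","side11");t=save("top","top11")
l=cv2.resize(S["pixels"][125:225,240:340],(400,400),interpolation=cv2.INTER_CUBIC)
r=cv2.resize(t["pixels"][145:325,120:320],(400,360),interpolation=cv2.INTER_CUBIC)
o=np.zeros((400,800,3),np.uint8);o[:,:400]=l;o[:360,400:]=r;cv2.imwrite("pics/s11.png",o)
E
```

```text
clock: 23.9
tool_pos: [600.6, 158.5, 410.4]
ee_rot: [0.766, 0.642, -0.002, -0.001]
force: [0.6, -0.4, -0.1]
grip_width: 47.3
grasp_force: 0.0
clock: 24.9
tool_pos: [389.3, 196.2, 429.9]
ee_rot: [0.64, 0.768, -0.001, -0.001]
force: [0.2, -0.6, -0.4]
grip_width: 47.2
grasp_force: 0.0
t 24.9 pos [389.3 196.2 429.9] slide now [-225.4  -20.7  240.1] w 47.2 gf 0.0 F [ 0.2 -0.6 -0.4]
rot [-0.003  0.001  0.002] slide after rot [-225.6  -20.9  239.9]
```

View pics/s11.png

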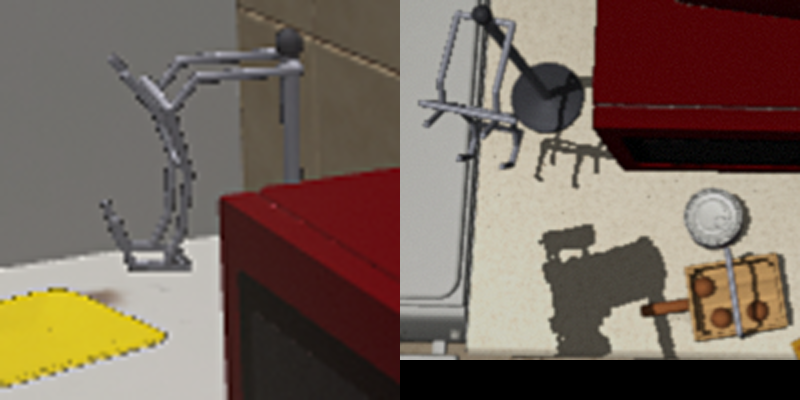

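The hanger hangs in both prongs. In the side panel its hook tip is near (105,205). In the top panel the bar runs (420,103)-(520,132) and the tips are at (462,158) and (510,165). All three nuts are in the basket. Next I measure the tilt and seat position.

Run:
```python
from h import *
S=load("side11");T=load("top11")
t=lambda x,y:(120+(x-400)/2,145+y/2)
s=lambda x,y:(240+x/4,125+y/4)
a=onz(T,*t(420,103),305);b=onz(T,*t(520,133),305);print("bar",a,b,(a+b)/2,np.degrees(np.arctan2(*(a-b)[:2][::-1]))-90)
for p in((462,158),(510,165)): print("tip",onz(T,*t(*p),220),two(T,t(*p),S,s(105,205)))
print("prongtips",onz(T,*t(428,124),330),onz(T,*t(478,140),330))
# predicted side pixels for zero-tilt hanger, at measured bar mid
m=(a+b)/2
for tilt in(-.1,0,.1,.2):
    yw=np.radians(-10);R=Rn.from_euler('zy',[yw,tilt]);pts=[(-26,-25,40),(-26,25,40),(-12,-25,8),(30,-25,4),(22,-30,60)]
    P=[R.apply(np.array(q)-[0,0,125.])+m for q in pts];px=proj(S,P);print(tilt,[((u-240)*4,(v-125)*4) for u,v in px.tolist()])
    px=proj(T,P[:2]);print("   top",[(400+(u-120)*2,(v-145)*2) for u,v in px.tolist()])
```

```text
bar [608.  211.5 305. ] [577.3 102.6 305. ] [592.65 157.05 305.  ] -15.743675524491351
tip [566.  187.7 220. ] (array([567. , 186.5, 222.8]), 3.3)
tip [559.  132.5 220. ] (array([552.5, 127.9, 240.7]), 4.9)
prongtips [579.3 192.8 330. ] [563.3 139.6 330. ]
-0.1 [(130.79999999999995, 228.79999999999995), (119.59999999999991, 208.79999999999995), (156.4000000000001, 266.4), (212.79999999999995, 260.4), (192.79999999999995, 192.0)]
   top [(507.4, 154.8), (464.6, 146.39999999999998)]
0 [(119.59999999999991, 227.20000000000005), (108.79999999999995, 208.39999999999998), (141.20000000000005, 267.20000000000005), (197.5999999999999, 266.79999999999995), (184.79999999999995, 196.0)]
   top [(506.4, 161.8), (463.8, 153.39999999999998)]
0.1 [(108.40000000000009, 224.0), (98.0, 206.39999999999998), (126.0, 266.79999999999995), (182.4000000000001, 272.0), (176.4000000000001, 198.79999999999995)]
   top [(505.2, 168.2), (462.6, 160.2)]
0.2 [(97.59999999999991, 220.0), (87.20000000000005, 203.60000000000002), (110.79999999999995, 264.79999999999995), (166.79999999999995, 275.20000000000005), (167.5999999999999, 201.20000000000005)]
   top [(503.8, 174.39999999999998), (461.2, 166.60000000000002)]
```

Run:
```python
from h import *
R=tgt(10.3,.25,100.3)
delta([413,-46,130],R)
print(R.inv().apply([0,0,-89]))
```

```text
t 25.0 pos [389.3 196.2 429.6] slide now [-242.2  -19.7  299.8] w 46.8 gf 0.0 F [ 0.2 -0.5  0.7]
rot [-0.003 -0.249  0.003] slide after rot [-160.9  -20.   350.2]
[ 2.20189524e+01 -2.47024623e-15  8.62332055e+01]
```

```bash
python3 -m crank '[{"slide":[0,0,0],"angular":[0,-0.125,0],"jaw":0},{"slide":[0,0,0],"angular":[0,-0.125,0],"jaw":0},{"slide":[-20,-2.5,43.8],"angular":[0,0,0],"jaw":0},{"slide":[-20,-2.5,43.8],"angular":[0,0,0],"jaw":0},{"slide":[-20,-2.5,43.8],"angular":[0,0,0],"jaw":0},{"slide":[-20,-2.5,43.8],"angular":[0,0,0],"jaw":0},{"slide":[-20,-2.5,43.8],"angular":[0,0,0],"jaw":0},{"slide":[-20,-2.5,43.8],"angular":[0,0,0],"jaw":0},{"slide":[-20,-2.5,43.8],"angular":[0,0,0],"jaw":0},{"slide":[-20,-2.5,43.8],"angular":[0,0,0],"jaw":0}]'
python3 -m crank '[{"slide":[0,0,0],"angular":[0,0,0],"jaw":0},{"slide":[0,0,0],"angular":[0,0,0],"jaw":0},{"slide":[4.4,0,17.2],"angular":[0,0,0],"jaw":0},{"slide":[4.4,0,17.2],"angular":[0,0,0],"jaw":0},{"slide":[4.4,0,17.2],"angular":[0,0,0],"jaw":0},{"slide":[2.2,0,8.6],"angular":[0,0,0],"jaw":0},{"slide":[0,0,0],"angular":[0,0,0],"jaw":0},{"slide":[0,0,0],"angular":[0,0,0],"jaw":0},{"slide":[0,0,0],"angular":[0,0,0],"jaw":0},{"slide":[0,0,0],"angular":[0,0,0],"jaw":0}]'
python3 - <<'E'
from h import *
delta([413,-46,41],tgt(10.3,.25,100.3))
E
```

```text
clock: 26.0
tool_pos: [413.0, -46.7, 128.6]
ee_rot: [0.634, 0.763, -0.081, 0.096]
force: [0.7, -0.3, -0.3]
grip_width: 47.1
grasp_force: 0.0
clock: 27.0
tool_pos: [413.3, -45.5, 68.3]
ee_rot: [0.634, 0.763, -0.081, 0.096]
force: [0.9, -0.3, -0.1]
grip_width: 46.9
grasp_force: 0.0
t 27.0 pos [413.3 -45.5  68.3] slide now [ 6.4 -0.4 26.6] w 46.9 gf 0.0 F [ 0.9 -0.3 -0.1]
rot [-0.001  0.001  0.005] slide after rot [ 6.3 -0.4 26.6]
```

```bash
python3 -m crank '[{"slide":[3.2,0,13.3],"angular":[0,0,0],"jaw":0},{"slide":[3.2,0,13.3],"angular":[0,0,0],"jaw":0},{"slide":[0,0,0],"angular":[0,0,0],"jaw":0},{"slide":[0,0,0],"angular":[0,0,0],"jaw":-0.3},{"slide":[0,0,0],"angular":[0,0,0],"jaw":-0.5},{"slide":[0,0,0],"angular":[0,0,0],"jaw":-0.6},{"slide":[0,0,0],"angular":[0,0,0],"jaw":-1},{"slide":[0,0,0],"angular":[0,0,0],"jaw":-1},{"slide":[0,0,0],"angular":[0,0,0],"jaw":-1},{"slide":[0,0,0],"angular":[0,0,0],"jaw":-1}]'
python3 -m crank '[{"slide":[0,0,0],"angular":[0,0,0],"jaw":-1},{"slide":[0,0,0],"angular":[0,0,0],"jaw":-1},{"slide":[-1,0,-4],"angular":[0,0,0],"jaw":-1},{"slide":[-1.5,0,-6],"angular":[0,0,0],"jaw":-1},{"slide":[-2,0,-8],"angular":[0,0,0],"jaw":-1},{"slide":[-2.5,0,-10],"angular":[0,0,0],"jaw":-1},{"slide":[-2.5,0,-10],"angular":[0,0,0],"jaw":-1},{"slide":[0,0,0],"angular":[0,0,0],"jaw":-1},{"slide":[0,0,0],"angular":[0,0,0],"jaw":-1},{"slide":[0,0,0],"angular":[0,0,0],"jaw":-1}]'
cat >> h.py <<'E'
def corr(tag0,c1,box,dy=40):
    "template match patch box=(u0,v0,u1,v1) of tag0 in new picture c1"
    u0,v0,u1,v1=box;a=tag0["pixels"][v0:v1,u0:u1];U0,V0=max(u0-dy,0),max(v0-dy,0)
    r=cv2.matchTemplate(c1["pixels"][V0:v1+dy,U0:u1+dy],a,cv2.TM_CCOEFF_NORMED);_,m,_,l=cv2.minMaxLoc(r);return l[0]+U0-u0,l[1]+V0-v0,round(m,2)
E
python3 - <<'E'
from h import *
delta([413,-46,41],tgt(10.3,.25,100.3))
S0=load("side11");S=save("side","side12");T=save("top","top12")
# expected side shift for level lift by dz
o=get_obs();dz=o["tool_pos"][2]-41
for X in([379,-131.5,135],[477,-113,135],[436,-183,30]): print(proj(S,X)[0],proj(S,np.array(X)+[0,0,dz])[0])
print("bail near corner",corr(S0,S,(230,250,246,270)),"far",corr(S0,S,(268,240,282,256)),"near basket corner",corr(S0,S,(240,290,265,318)))
E
```

```text
clock: 28.0
tool_pos: [413.5, -45.9, 40.7]
ee_rot: [0.634, 0.763, -0.081, 0.096]
force: [1.0, 0.8, 5.5]
grip_width: 15.7
grasp_force: 30.0
clock: 29.0
tool_pos: [412.3, -45.7, 79.1]
ee_rot: [0.634, 0.763, -0.081, 0.095]
force: [-0.5, -0.3, -1.8]
grip_width: 15.5
grasp_force: 30.0
t 29.0 pos [412.3 -45.7  79.1] slide now [ 9.   0.8 37.1] w 15.5 gf 30.0 F [-0.5 -0.3 -1.8]
rot [-0.003  0.001  0.005] slide after rot [ 9.   0.6 37.1]
[235.8 257.4] [234.4 242.7]
[272.6 246.5] [271.7 232.2]
[268.9 300.7] [267.9 286.8]
bail near corner (20, -5, 0.69) far (-2, -14, 0.71) near basket corner (1, 1, 0.75)
```

Run:
```python
from h import *
T=load("top11");t=lambda x,y:(120+(x-400)/2,145+y/2)
print("mw",onz(T,*t(632,170),10),onz(T,*t(594,108),290),onz(T,*t(594,130),290))
x=np.array([np.cos(np.radians(-10)),np.sin(np.radians(-10)),0])
o=get_obs();R0=Rn.from_quat(o["ee_rot"]);p0=o["tool_pos"]
R1=tgt(80,.25,170);seat=np.array([591,159,192.])
rel=-77.8*x-[0,0,94.3]
A=seat+[0,0,53]-70*x+rel
print("A",A,"tot rot",(R0.inv()*R1).as_rotvec(),R0.inv().apply([0,0,1.2165]))
p1=p0+[0,0,60];print("lift",R0.inv().apply([0,0,60]))
rows(p1,R0,A,R1,18)
```

```text
mw [596.5  21.9  10. ] [610.2  28.  290. ] [585.7  26.7 290. ]
A [445.4454141  184.66520066 150.7       ] tot rot [-0.30393488 -0.00233813 -1.17336723] [-0.30147935 -0.00546094 -1.17853834]
lift [-14.86951167  -0.26934352 -58.12766189]
rot/row [-0.0169 -0.0001 -0.0652] norm 0.067 step 12.9
[11.7, 4.2, -3.7] [11.4, 5.0, -3.6] [11.0, 5.8, -3.5] [10.7, 6.5, -3.4] [10.2, 7.3, -3.3] [9.7, 8.0, -3.2] [9.2, 8.6, -3.0] [8.6, 9.3, -2.9] [8.0, 9.8, -2.7] [7.3, 10.4, -2.5] [6.6, 10.9, -2.4] [5.9, 11.3, -2.2] [5.1, 11.7, -2.0] [4.4, 12.1, -1.8] [3.6, 12.3, -1.6] [2.8, 12.6, -1.4] [1.9, 12.7, -1.1] [1.1, 12.9, -0.9]
```

```bash
python3 -m crank '[{"slide":[-3,0,-11.5],"angular":[0,0,0],"jaw":-1},{"slide":[-5,0,-19.5],"angular":[0,0,0],"jaw":-1},{"slide":[-5,0,-19.5],"angular":[0,0,0],"jaw":-1},{"slide":[-2,0,-7.8],"angular":[0,0,0],"jaw":-1},{"slide":[11.7,4.2,-3.7],"angular":[-0.017,0,-0.065],"jaw":-1},{"slide":[11.4,5,-3.6],"angular":[-0.017,0,-0.065],"jaw":-1},{"slide":[11,5.8,-3.5],"angular":[-0.017,0,-0.065],"jaw":-1},{"slide":[10.7,6.5,-3.4],"angular":[-0.017,0,-0.065],"jaw":-1},{"slide":[10.2,7.3,-3.3],"angular":[-0.017,0,-0.065],"jaw":-1},{"slide":[9.7,8,-3.2],"angular":[-0.017,0,-0.065],"jaw":-1}]'
python3 -m crank '[{"slide":[9.2,8.6,-3],"angular":[-0.017,0,-0.065],"jaw":-1},{"slide":[8.6,9.3,-2.9],"angular":[-0.017,0,-0.065],"jaw":-1},{"slide":[8,9.8,-2.7],"angular":[-0.017,0,-0.065],"jaw":-1},{"slide":[7.3,10.4,-2.5],"angular":[-0.017,0,-0.065],"jaw":-1},{"slide":[6.6,10.9,-2.4],"angular":[-0.017,0,-0.065],"jaw":-1},{"slide":[5.9,11.3,-2.2],"angular":[-0.017,0,-0.065],"jaw":-1},{"slide":[5.1,11.7,-2],"angular":[-0.017,0,-0.065],"jaw":-1},{"slide":[4.4,12.1,-1.8],"angular":[-0.017,0,-0.065],"jaw":-1},{"slide":[3.6,12.3,-1.6],"angular":[-0.017,0,-0.065],"jaw":-1},{"slide":[2.8,12.6,-1.4],"angular":[-0.017,0,-0.065],"jaw":-1}]'
python3 -m crank '[{"slide":[1.9,12.7,-1.1],"angular":[-0.017,0,-0.065],"jaw":-1},{"slide":[1.1,12.9,-0.9],"angular":[-0.017,0,-0.065],"jaw":-1},{"slide":[0,0,0],"angular":[0,0,0],"jaw":-1},{"slide":[0,0,0],"angular":[0,0,0],"jaw":-1},{"slide":[0,0,0],"angular":[0,0,0],"jaw":-1},{"slide":[0,0,0],"angular":[0,0,0],"jaw":-1},{"slide":[0,0,0],"angular":[0,0,0],"jaw":-1},{"slide":[0,0,0],"angular":[0,0,0],"jaw":-1},{"slide":[0,0,0],"angular":[0,0,0],"jaw":-1},{"slide":[0,0,0],"angular":[0,0,0],"jaw":-1}]'
python3 - <<'E'
from h import *
delta([445.4,184.7,150.7],tgt(80,.25,170))
S=save("side","side13");T=save("top","top13");S0=load("side11");T0=load("top11")
x=np.array([np.cos(np.radians(-10)),np.sin(np.radians(-10)),0]);y=np.array([-x[1],x[0],0])
bar=get_obs()["tool_pos"]+77.8*x+[0,0,94.3];print("bar",bar,"ends side",proj(S,[bar-50*y,bar+50*y]).tolist(),"top",proj(T,[bar-50*y,bar+50*y]).tolist())
for n,a,b in(("S",S,S0),("T",T,T0)):
    d=(np.abs(a["pixels"].astype(int)-b["pixels"]).sum(2)>60)
    u,v=np.round(proj(a,bar)[0]).astype(int)
    print(n,u,v)
    w=d[v-14:v+16,u-26:u+26]
    for i,r in enumerate(w): print(v-14+i,"".join("#" if k else "." for k in r))
E
```

```text
clock: 30.1
tool_pos: [423.4, 31.6, 142.6]
ee_rot: [0.467, 0.875, -0.06, 0.109]
force: [-0.2, -0.3, -2.1]
grip_width: 15.7
grasp_force: 30.0
clock: 31.1
tool_pos: [441.5, 159.3, 149.0]
ee_rot: [0.153, 0.98, -0.019, 0.122]
force: [-0.5, 0.3, -1.9]
grip_width: 15.4
grasp_force: 30.0
clock: 32.1
tool_pos: [446.3, 184.7, 151.4]
ee_rot: [0.088, 0.988, -0.009, 0.125]
force: [-1.2, 0.0, -2.5]
grip_width: 16.0
grasp_force: 30.0
t 32.1 pos [446.3 184.7 151.4] slide now [ 1.  -0.1  0.5] w 16.0 gf 30.0 F [-1.2  0.  -2.5]
rot [ 0.003  0.001 -0.004] slide after rot [ 1.  -0.1  0.5]
bar [522.86561029 171.19070012 245.72561795] ends side [[254.7, 176.8], [250.3, 167.8]] top [[175.7, 245.1], [131.9, 236.5]]
S 252 172
158 ....................................................
159 ....................................................
160 ....................................................
161 ....................................................
162 ....................................................
163 ....................................................
164 #..........................................
[... 2340 characters left out ...]
################
245 ..............######################################
246 ...............#####################################
247 ...............#####################################
248 ...............#####################################
249 ...............#####################################
250 ..............######################################
251 ..............######################################
252 ..............######################################
253 ..............#############..#######################
254 .............#######################################
255 .............#######################################
256 .............#######################################
```

The bail in both camera diffs matches the prediction to about 1 px, so I move over the hooks and start lowering.

```bash
python3 -m crank '[{"slide":[-9.2,0,2.3],"angular":[0,0,0],"jaw":-1},{"slide":[-9.2,0,2.3],"angular":[0,0,0],"jaw":-1},{"slide":[-9.2,0,2.3],"angular":[0,0,0],"jaw":-1},{"slide":[-9.2,0,2.3],"angular":[0,0,0],"jaw":-1},{"slide":[-9.2,0,2.3],"angular":[0,0,0],"jaw":-1},{"slide":[-9.1,0,2.3],"angular":[0,0,0],"jaw":-1},{"slide":[-9,0,2.3],"angular":[0,0,0],"jaw":-1},{"slide":[0,0,0],"angular":[0,0,0],"jaw":-1},{"slide":[0,0,0],"angular":[0,0,0],"jaw":-1},{"slide":[0,0,0],"angular":[0,0,0],"jaw":-1}]'
python3 -m crank '[{"slide":[1.2,0,4.8],"angular":[0,0,0],"jaw":-1},{"slide":[1.2,0,4.8],"angular":[0,0,0],"jaw":-1},{"slide":[1.2,0,4.8],"angular":[0,0,0],"jaw":-1},{"slide":[1.2,0,4.8],"angular":[0,0,0],"jaw":-1},{"slide":[1.2,0,4.8],"angular":[0,0,0],"jaw":-1},{"slide":[1.2,0,4.8],"angular":[0,0,0],"jaw":-1},{"slide":[0,0,0],"angular":[0,0,0],"jaw":-1},{"slide":[0,0,0],"angular":[0,0,0],"jaw":-1},{"slide":[0,0,0],"angular":[0,0,0],"jaw":-1},{"slide":[0,0,0],"angular":[0,0,0],"jaw":-1}]'
python3 - <<'E'
from h import *
delta([511.4,173.2,97.7],tgt(80,.25,170))
S=save("side","side14");T=save("top","top14");S0=load("side11")
print("hook tip patch shift",corr(S0,S,(262,172,274,184),12),"prong/bar",corr(S0,S,(264,136,290,158),10))
x=np.array([np.cos(np.radians(-10)),np.sin(np.radians(-10)),0]);y=np.array([-x[1],x[0],0])
bar=get_obs()["tool_pos"]+77.8*x+[0,0,94.3];print("bar",bar,"ends side",proj(S,[bar-50*y,bar+50*y]).tolist())
d=(np.abs(S["pixels"].astype(int)-S0["pixels"]).sum(2)>60)
for v in range(165,205): print(v,"".join("#" if k else "." for k in d[v,255:305]))
E
```

```text
clock: 33.2
tool_pos: [510.7, 173.1, 151.5]
ee_rot: [0.088, 0.988, -0.009, 0.124]
force: [0.2, 1.6, -1.8]
grip_width: 15.5
grasp_force: 30.0
clock: 34.2
tool_pos: [511.7, 173.2, 122.3]
ee_rot: [0.088, 0.988, -0.009, 0.125]
force: [0.6, -0.1, -1.6]
grip_width: 15.6
grasp_force: 30.0
t 34.2 pos [511.7 173.2 122.3] slide now [ 6.5 -0.2 23.8] w 15.6 gf 30.0 F [ 0.6 -0.1 -1.6]
rot [ 0.003  0.001 -0.004] slide after rot [ 6.4 -0.1 23.8]
hook tip patch shift (0, 0, 0.87) prong/bar (0, 0, 1.0)
bar [588.24037843 159.64778023 216.55437459] ends side [[278.6, 184.5], [272.8, 175.2]]
165 ..................................................
166 ..................................................
167 ..................................................
168 ..................................................
169 ..................................................
170 ..................................................
171 ..................................................
172 ..................................................
173 ..................................................
174 ..................##..
[... 978 characters left out ...]
................#.......................
193 ###................##...###.......................
194 ...................##...###.......................
195 ...................##...###.......................
196 ...................##...###.......................
197 ...................###..###.......................
198 ...................###..###.......................
199 ...................###..###.........####..........
200 ...................###..################..........
201 ................#########################.........
202 ......#.#################################.........
203 .########################################.........
204 .########################################.........
```

The hanger hasn't moved and the bail is between the hook tips and the legs, so I keep lowering.

```bash
python3 -m crank '[{"slide":[1.2,0,4.8],"angular":[0,0,0],"jaw":-1},{"slide":[1.2,0,4.8],"angular":[0,0,0],"jaw":-1},{"slide":[1.2,0,4.8],"angular":[0,0,0],"jaw":-1},{"slide":[0.7,0,2.9],"angular":[0,0,0],"jaw":-1},{"slide":[0.5,0,2],"angular":[0,0,0],"jaw":-1},{"slide":[0,0,0],"angular":[0,0,0],"jaw":-1},{"slide":[0,0,0],"angular":[0,0,0],"jaw":-1},{"slide":[0,0,0],"angular":[0,0,0],"jaw":-1},{"slide":[0,0,0],"angular":[0,0,0],"jaw":-1},{"slide":[0,0,0],"angular":[0,0,0],"jaw":-1}]'
python3 - <<'E'
from h import *
delta([511.4,173.2,97.7],tgt(80,.25,170))
S=save("side","side15");S0=load("side11")
print("hook tip patch shift",corr(S0,S,(262,172,274,184),12))
E
```

```text
clock: 35.3
tool_pos: [511.8, 173.2, 102.3]
ee_rot: [0.088, 0.988, -0.009, 0.125]
force: [0.8, 0.5, -0.0]
grip_width: 16.0
grasp_force: 30.0
t 35.3 pos [511.8 173.2 102.3] slide now [ 1.5 -0.1  4.4] w 16.0 gf 30.0 F [ 0.8  0.5 -0. ]
rot [ 0.003  0.001 -0.004] slide after rot [ 1.5 -0.1  4.4]
hook tip patch shift (0, 0, 0.75)
```

```bash
python3 -m crank '[{"slide":[0.2,0,1],"angular":[0,0,0],"jaw":-1},{"slide":[0.2,0,1],"angular":[0,0,0],"jaw":-1},{"slide":[0,0,0],"angular":[0,0,0],"jaw":-1},{"slide":[0,0,0],"angular":[0,0,0],"jaw":-1},{"slide":[0,0,0],"angular":[0,0,0],"jaw":-1},{"slide":[0,0,0],"angular":[0,0,0],"jaw":-1},{"slide":[0,0,0],"angular":[0,0,0],"jaw":-1},{"slide":[0,0,0],"angular":[0,0,0],"jaw":-1},{"slide":[0,0,0],"angular":[0,0,0],"jaw":-1},{"slide":[0,0,0],"angular":[0,0,0],"jaw":-1}]'
python3 - <<'E'
from h import *
delta([511.4,173.2,97.7],tgt(80,.25,170))
S=save("side","side16");S0=load("side11");S1=load("side14")
print("hook tip",corr(S0,S,(262,172,274,184),12),"prong",corr(S0,S,(264,136,290,158),10))
E
```

```text
clock: 36.35
tool_pos: [513.1, 173.4, 101.1]
ee_rot: [0.088, 0.988, -0.009, 0.126]
force: [1.2, -0.6, 4.9]
grip_width: 16.3
grasp_force: 30.0
t 36.35 pos [513.1 173.4 101.1] slide now [ 2.4 -0.5  2.9] w 16.3 gf 30.0 F [ 1.2 -0.6  4.9]
rot [ 0.004  0.004 -0.003] slide after rot [ 2.4 -0.5  2.9]
hook tip (0, 0, 0.64) prong (0, 0, 0.96)
```

Contact is at seat height with about 7 N on the hooks. I'll ease off 1 mm, release gently and retreat along the tool axis.

```bash
python3 -m crank '[{"slide":[-0.2,0,-1],"angular":[0,0,0],"jaw":-1},{"slide":[0,0,0],"angular":[0,0,0],"jaw":-1},{"slide":[0,0,0],"angular":[0,0,0],"jaw":-0.6},{"slide":[0,0,0],"angular":[0,0,0],"jaw":-0.5},{"slide":[0,0,0],"angular":[0,0,0],"jaw":-0.3},{"slide":[0,0,0],"angular":[0,0,0],"jaw":-0.1},{"slide":[0,0,0],"angular":[0,0,0],"jaw":0},{"slide":[0,0,0],"angular":[0,0,0],"jaw":0},{"slide":[0,0,0],"angular":[0,0,0],"jaw":0},{"slide":[0,0,0],"angular":[0,0,0],"jaw":0}]'
python3 -m crank '[{"slide":[0,0,-5],"angular":[0,0,0],"jaw":0},{"slide":[0,0,-15],"angular":[0,0,0],"jaw":0},{"slide":[0,0,-25],"angular":[0,0,0],"jaw":0},{"slide":[20,0,-25],"angular":[0,0,0],"jaw":0},{"slide":[35,0,-25],"angular":[0,0,0],"jaw":0},{"slide":[35,0,-20],"angular":[0,0,0],"jaw":0},{"slide":[35,0,-20],"angular":[0,0,0],"jaw":0},{"slide":[35,0,-20],"angular":[0,0,0],"jaw":0},{"slide":[0,0,0],"angular":[0,0,0],"jaw":0},{"slide":[0,0,0],"angular":[0,0,0],"jaw":0}]'
cat > chk.py <<'E'
from h import *
import sys
tag=sys.argv[1]
delta([511.4,173.2,97.7])
S=save("side","s"+tag);T=save("top","t"+tag);S0=load("side11")
print("hook tip",corr(S0,S,(262,172,274,184),14),"prong",corr(S0,S,(264,136,290,158),14))
h=cv2.cvtColor(T["pixels"],cv2.COLOR_BGR2HSV).astype(int)
def blobs(m,z,lim,mn=8):
    n,l,s,c=cv2.connectedComponentsWithStats(m.astype(np.uint8))
    for i in range(1,n):
        X=onz(T,*c[i],z)
        if s[i,4]>=mn and lim[0]<X[0]<lim[1] and lim[2]<X[1]<lim[3]: print("  ",s[i].tolist(),X)
print("nuts/handle");blobs((h[...,0]<13)&(h[...,1]>120)&(h[...,2]>50)&(h[...,2]<200),80,(430,680,60,260))
print("wood");blobs((h[...,0]>12)&(h[...,0]<22)&(h[...,1]>90)&(h[...,2]>90),112,(430,700,60,260),60)
E
python3 chk.py 20
```

```text
clock: 37.4
tool_pos: [511.7, 173.2, 101.1]
ee_rot: [0.088, 0.988, -0.009, 0.125]
force: [0.1, 0.4, 0.5]
grip_width: 47.2
grasp_force: 0.0
clock: 38.4
tool_pos: [321.3, 207.4, 212.4]
ee_rot: [0.087, 0.988, -0.009, 0.126]
force: [0.3, 0.5, 0.4]
grip_width: 47.4
grasp_force: 0.0
t 38.4 pos [321.3 207.4 212.4] slide now [-158.3   -1.1  159.4] w 47.4 gf 0.0 F [0.3 0.5 0.4]
hook tip (2, 0, 0.54) prong (0, 0, 0.95)
nuts/handle
   [217, 199, 4, 7, 10] [656.6  62.2  80. ]
   [188, 209, 5, 3, 9] [633.2 132.8  80. ]
   [186, 215, 7, 3, 11] [616.8 134.8  80. ]
   [161, 232, 11, 10, 84] [562.6 189.1  80. ]
   [173, 232, 11, 10, 80] [563.1 157.7  80. ]
   [164, 245, 10, 25, 133] [509.6 180.5  80. ]
wood
   [184, 199, 16, 11, 76] [641.7 117.4 112. ]
   [152, 219, 43, 30, 547] [564.1 153.6 112. ]
```

```bash
for i in 1 2 3; do python3 -m crank '[{"slide":[0,0,0],"angular":[0,0,0],"jaw":0},{"slide":[0,0,0],"angular":[0,0,0],"jaw":0},{"slide":[0,0,0],"angular":[0,0,0],"jaw":0},{"slide":[0,0,0],"angular":[0,0,0],"jaw":0},{"slide":[0,0,0],"angular":[0,0,0],"jaw":0},{"slide":[0,0,0],"angular":[0,0,0],"jaw":0},{"slide":[0,0,0],"angular":[0,0,0],"jaw":0},{"slide":[0,0,0],"angular":[0,0,0],"jaw":0},{"slide":[0,0,0],"angular":[0,0,0],"jaw":0},{"slide":[0,0,0],"angular":[0,0,0],"jaw":0}]' >/dev/null; done
python3 chk.py 21; python3 chk.py 22 >/dev/null
python3 - <<'E'
from h import *
a,b,c=[load(k) for k in("s20","s21","s22")]
for p,q in((a,b),(b,c)): print("diff px",(np.abs(p["pixels"].astype(int)-q["pixels"]).sum(2)[120:260,220:330]>60).sum())
T=load("t22")["pixels"];h=cv2.cvtColor(T,cv2.COLOR_BGR2HSV)
for v in range(205,252): print(v,"".join("N" if (x[0]<14 and x[1]>115 and 40<x[2]<200) else ("w" if x[0]<22 and x[1]>80 else ".") for x in h[v,148:202]))
# scoop tray: any side displacement + basket pitch via side bail
S=load("s22");d=(np.abs(S["pixels"].astype(int)-load("side11")["pixels"]).sum(2)>60)
ys,xs=np.nonzero(d[120:330,225:330]);print("side diff bbox",xs.min()+225,xs.max()+225,ys.min()+120,ys.max()+120)
E
```

```text
t 41.5 pos [321.2 206.9 211.6] slide now [-158.9   -0.   158.2] w 46.8 gf 0.0 F [ 0.3  0.1 -0.2]
hook tip (2, 1, 0.59) prong (0, 0, 0.95)
nuts/handle
   [217, 193, 4, 5, 8] [675.8  61.6  80. ]
   [217, 199, 2, 7, 9] [654.6  63.5  80. ]
   [186, 214, 5, 4, 9] [618.2 136.2  80. ]
   [161, 231, 24, 10, 155] [564.5 174.3  80. ]
   [163, 245, 11, 24, 132] [511.2 180.2  80. ]
wood
   [184, 199, 16, 11, 78] [642.6 116.7 112. ]
   [153, 218, 42, 30, 424] [560.5 149.9 112. ]
   [166, 219, 13, 16, 116] [581.7 168.9 112. ]
diff px 233
diff px 0
205 ...............................wwwwwwwwwwwwwwwwwwwwwww
206 .............www..................wwwwwwwwwwwwwwwwwwww
207 .............ww......w.www.........wwwwwwNNwwwwwwwwwww
208 ............ww......wwwwwwwww......wwwwwNNNNNwwwwwwwww
209 ............w......wwwwwwwwww.....wwwwwwNNNNNNNwwwwwww
210 ..................wwwwwwwwwww.....wwwwNNNNNwwNNNwwwwww
211 ..................wwwwwwwwwww.....wwwwNNNNNNNNNwwwwwww
212 ...................wwwwwwwwww.....wwwNNNNNNwNNNNwwwwww
213 ......................wwwwwww....wwwwNNNNNNNNNNNwwwwww
214 .........................
[... 1543 characters left out ...]
wwwwwwwwwwwwww......
241 .....wwwwwwwwwwwwwwwwwwwwwwwwwwNNwwwwwwwwwwwwwww......
242 ........wwwwwwwwwwwwwwwwwwwwwwwwwwwwwwwwwwwwwwww......
243 ............wwwwwwwwwwwwwwwwwwwwwwwwwwwwwwwwwwww......
244 ..................wwwwwwwwwwwwwwwwwwwwwwwwwwwwww......
245 ....................NNNNwwwwwwwwwwwwwwwwwwwwwww.......
246 ....................NNNNNNwwwwwwwwwwwwwwwwwwwww.......
247 ....................NNNNNNN......wwwwwwwwwwwwww.......
248 ....................NNNNNN............wwwwNwwww.......
249 ...................wNNNNNN..............wwwwww........
250 ...................NNNNNNN............................
251 ...................NNNNNNN............................
side diff bbox 225 297 154 318
```

```bash
python3 -c "
from plant import close_job
print(close_job())"
```

```text
the job is handed in; nothing more can be done
None
```

The job is handed in: the walnuts were poured into the basket, the empty tray was put back on the worktop, the hanger hangs in both prongs and the filled basket hangs still from its hooks with all three walnuts in it. I did not separately re-check the tray's tilt or the basket's tilt before handing in, and no verdict came back.

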